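# Lower the balloon ceiling: speed dial down, then hold the key switch on

## Robot

A 6-joint arm with a two-finger parallel gripper is mounted at the origin on the work surface. World frame = base frame: x ahead of the robot, y to its left, z up, the work surface at z = 0. Lengths are in m, angles in rad, forces in N, time in s.
With the tool pointing down it reaches from about 0.25 to 0.775 m from the base axis. Payload 4 kg.
Tool frame: the origin (TCP) lies at the very end of the fingers, on their centre line; the grasp point (between the pads) lies 19 mm behind it; z points along the fingers, y is the line along which they close (so a half turn about z gives the same grasp; the last joint's range is limited). The gripper opens to 85 mm and grips with 20 to 120 N. Pads are 22 mm wide; open, the fingers measure 114 mm over their backs; the gripper's body (76 mm by 85 mm) begins 54 mm behind the grasp point. The pads swing forward as they close: fully open they stand 13 mm farther back than shut.
Start: joints at [-1.281, 0.087, 1.371, -0, 1.684, -0.103], TCP at [0.211, -0.508, 0.231] pointing down, gripper open.
Joint ranges: [-3.1, 3.1], [-0.76, 2.03], [0.27, 2.55], [-1.08, 4.22], [0.17, 2.65], [-2.57, 2.57]. Speed limits (rad/s): [2.79, 2.79, 3.14, 3.14, 3.14, 3.14].

## Interface

Orientations are given as a 3x3 rotation matrix whose columns are the frame's x, y, z axes.
In Python, from bench import arm, get_image, workorder gives the robot as it stands.
- The arm moves only by the tool drive_tool, never from a script. Its argument "increments" is a list of rows, each an object of numbers: "dx", "dy", "dz": the shift along the tool's x, y, z in m; "ax", "ay", "az": the turn, a rotation vector about the tool's x, y, z in degrees. A call has 1 to 8 rows; each row shifts and turns the commanded pose from where the row before left it, along the tool's axes as they then stand; what a row does not reach is not made up. A row lasts 1/8 s, in which the tool goes at most 62.5 mm and 10.7 degrees, less where a joint would pass 70% of its speed; a pose out of reach is approached as far as the arm can. A call is refused whole if a number of a shift passes 0.0625 or a number of a turn 10.7, either way. A call with a gripper value outside its range is refused whole. "hand" is the finger opening in m, from 0 to 0.0854, set as the call begins (left out, the last holds). The fingers move at their own pace and stop on an object; "grip_force" is the grip in N (left out, the last holds). Time passes only in rows, so rows that do not move let the fingers close. It gives the time, the measured TCP pose, the force, the opening and the grip force at its end, in the units of the state.
- arm.sense(): the state, without advancing time (a new reading comes with each control period).
- get_image(name): name is "side" or "top" or "wrist"; returns a dict with "pixels" (480x640x3 uint8, red, green, blue), "depth" (480x640 float32, m along the optical axis (not along the pixel's ray), 0 where there is no reading), "fx", "fy", "cx", "cy" (pixels), "R" (3x3) and "t" (3): a world point X has camera coordinates R X + t; the wrist camera has in their place "T_tool_cam" (4x4, takes a point from camera to tool coordinates, whose origin is the TCP and whose axes are the flange's). Camera axes: x right, y down, z forward; pixel columns grow to the right and rows downward; lengths in m; the calibration is good to about 2 mm. The wrist camera is an equidistant fisheye: a pixel r from the principal point sees the ray r / f radians off the axis. A picture is of the moment at which its call begins: read the wrist's pose just before it.
- workorder.sign_off(): hands the job in; it is judged then, once.
The state is a dict: "clock": time; "q": joint angles; "joint_vel": joint speeds; "joint_torque": joint torques, N m; "ee_pos": TCP position; "orientation": TCP orientation; "contact_force": force on the tool from outside, world axes, zero at the start; "wrist_torque": the same for the moment, N m; "gripper_width": finger opening in m; "gripper_force": force on a finger pad.
Only numpy, scipy, OpenCV 4.12 (cv2) and the standard library are available. Lean on these libraries where they do the work, as an engineer would, in place of code of your own. Each camera call takes 0.05 s, during which the arm holds its last target. There are 200 camera calls.

## Task

Get the party's balloon ceiling coming down slowly at the hoist control box: first turn its speed dial anticlockwise all the way to the stop, then take the blue-headed key from the wooden block, ease it fully home in the blue-ringed key switch (its pins are sticky: wiggle it in, do not force it) and turn it a quarter turn clockwise. The switch springs back when let go, so finish while still gripping the key and holding it turned at its end stop; leave the other two keys, the red emergency stop, the tumbler and the cup alone.

Things in the scene. Friction and masses are not known exactly. Their poses are not given: they have to be found in the camera images.
- console: Hoist control box: grey, fixed, 130 (x) x 300 (y) x 70 mm high, origin at the centre of its underside, yaw within 0.35 rad. On its flat top, in its own frame: key switch at y = +95 mm, speed dial at y = 0, red emergency-stop button (38 mm across on a yellow base, top 92 mm above the table) at y = -105 mm. The small green lamp is only for show.
- speed_dial (a joint): Speed dial angle, rad: 0 = anticlockwise stop (slowest), grows clockwise seen from above up to 4.71. Starts between 0.6 and 1.4. It needs about 0.04 N m and stays where it is left.
- speed_dial_grip (a point): Point on the speed dial's vertical axis at grip height, 107 mm above the table. The dial is black: a disc 44 mm across with an upright grip bar 42 mm long, 14 mm thick, its top 114 mm above the table; a white line on top marks its pointer end. x axis along the bar, turning with it: pinch the bar across its 14 mm (along y).
- key_lock (a joint): Key cylinder angle, rad: 0 = rest, grows clockwise seen from above, end stop at 1.57 (quarter turn). A spring turns it back when let go (0.03 N m at rest, 0.08 N m at the stop). The blade has some 0.13 rad of play in the slot, so the hand turns more than the cylinder (about 1.75 rad to press on the stop).
- keyhole (a point): Centre of the slot's mouth on the brass cylinder's face, 76 mm above the table, in a blue ring 33 mm across. x along the slot, z up; turns with the cylinder. Vertical slot 12 (x) x 4.4 (y) mm, 1.5 mm chamfer, 36 mm deep. Sticky pins stand 4 mm out of its narrow ends, 9 and 16 mm deep: a straight push past each takes 10 to 30 N, far less if the key is rocked 3 degrees in the plane of its blade.
- key_blue: The hoist key, cobalt blue head, 40 g. Origin: underside of its steel shoulder (14 x 8 mm), which rests on the block at the start and on the brass when home. Below: blade 10 (x) x 3 (y) mm, 28 mm long, last 8 mm pointed, symmetrical (fits either way round). Above: shoulder 4 mm, then plastic head 28 (x) x 10 (y) mm from 4 to 36 mm. z up the key; grip the head across its 10 mm.
- key_pink: Another key like it with a pink head, upright in the block; stays there.
- key_yellow: Another key like it with a yellow head, upright in the block; stays there.
- key_rest: Wooden key block fixed to the table, 150 (x) x 50 (y) x 42 mm high, origin at the centre of its underside. Three slots 12.5 x 4.8 mm, 34 mm deep, long side along x, at x = -50, 0 and +50 mm, one key in each; which key is where varies.
- tumbler: Green glass tumbler, 76 mm across, 92 mm tall, loose on the table nearer the robot than the box; origin at the centre of its underside.
- cup: Peach ceramic cup, 84 mm across, 62 mm tall, loose on the table beyond the block; origin at the centre of its underside.
- estop (a joint): Travel of the red emergency-stop button, m: 0 = up, 0.006 = fully pressed. Not to be pressed.
There are look-alikes about, which are no part of the job. What is shaped like the key_blue but green or turquoise is not meant.

How it is judged:
On the way, in this order (a step that is already met when the one before it is completed fails the run):
1. the speed dial is at its anticlockwise stop (value of joint speed_dial below 0.1 rad), for 0.2 s.
2. the blue key is fully home in the key switch, not yet turned (z of key_blue in the frame of keyhole below 0.004 m and horizontal distance between key_blue and keyhole below 0.004 m and angle between key_blue's own z axis and vertical below 0.12 rad and value of joint key_lock below 0.3 rad), for 0.2 s.
At the end, for the whole second after the job is handed in: Dial within 0.12 rad of its anticlockwise stop; blue key home (shoulder within 4 mm of the brass, 4 mm of the axis, 7 degrees of upright), gripped by the fingers, cylinder held past 1.35 rad (77 degrees); other keys moved under 10 mm, tumbler and cup under 20 mm (z of key_blue in the frame of keyhole below 0.004 m and horizontal distance between key_blue and keyhole below 0.004 m and angle between key_blue's own z axis and vertical below 0.12 rad and value of joint key_lock above 1.35 rad and value of joint speed_dial below 0.12 rad and contact force between the fingers and key_blue above 1 N and distance of each of key_pink, key_yellow from where it was at the start of the episode below 0.01 m and distance of each of tumbler, cup from where it was at the start of the episode below 0.02 m); the arm keeps its last pose, push and grip.
It fails at once if the emergency stop is pressed (value of joint estop above 0.003 m).
It fails at once if another key is pulled out of the block (z of any of key_pink, key_yellow in the frame of key_rest above 0.062 m).
It fails at once if the tumbler or the cup is tipped or pushed away (angle between any of tumbler, cup's own z axis and vertical above 0.5 rad or distance of any of tumbler, cup from where it was at the start of the episode above 0.04 m).
It fails at once if the key is forced: it presses on the key switch and its pins with more than 90 N in all before it is turned (contact force between key_blue and console above 90 N and value of joint key_lock below 0.1 rad).
It also fails if it takes over 69 s, if anything falls off the work surface, if the arm or the gripper's body presses on something with over 40 N, if the wrist force passes 120 N, or if a joint passes its speed limit or range.

## Working session

There is one attempt and no reset: what is moved stays moved. The work goes in short steps, Python scripts to look and compute and a tool call to move; the robot and the scene stay as the last step left them, time stands still between calls to the robot, and variables do not carry over. Pictures are saved under pics/ and viewed, at most 12 in all, crops included, and the job is handed in when it is done.

Besides the shell and the picture viewer there is one more tool, called after "Request:" by a JSON object that holds its "op" and its "data", one argument or row to a line. drive_tool: Moves the arm, as the interface text tells. Its arguments: {"type":"object","properties":{"increments":{"type":"array"},"hand":{"type":"number"},"grip_force":{"type":"number"}},"required":["increments"]}

```bash
mkdir -p pics; ls
python3 - <<'E'
from bench import arm,get_image
import cv2,numpy as np
s=arm.sense();print(s['clock'],s['ee_pos'],np.round(s['orientation'],3),s['gripper_width'])
for n in ['top','side']:
    im=get_image(n);np.savez('pics/'+n+'0.npz',**{k:v for k,v in im.items()})
    cv2.imwrite(f'pics/{n}0.png',im['pixels'][:,:,::-1])
    R=np.array(im['R']);print(n,im['fx'],im['cx'],im['cy'],-R.T@np.array(im['t']),R.tolist())
E
```

```text
pics
0.0 [ 0.21040075 -0.50762432  0.23012385] [[ 0.924  0.383 -0.001]
 [ 0.383 -0.924  0.002]
 [ 0.    -0.002 -1.   ]] 0.08572990243230993
top 494.32708297858323 312.69188329174744 237.1446987284945 [ 0.45781184 -0.06127083  0.8844993 ] [[0.007327868509985154, -0.9999571045201476, -0.005664932725330806], [-0.990414368706206, -0.006476278088037459, -0.13797621564028317], [0.13793360940462585, 0.006621702334639, -0.990419341720871]]
side 460.46054829220145 323.5627387211241 241.81731668741236 [ 0.44495538 -0.62052597  0.4338906 ] [[0.981605144413569, -0.1909215210306703, 0.0005597036285484665], [-0.09566599098209516, -0.49439052054167915, -0.8639595079446382], [0.16522517553396696, 0.8480135529611911, -0.5035609748222224]]
```

View pics/top0.png

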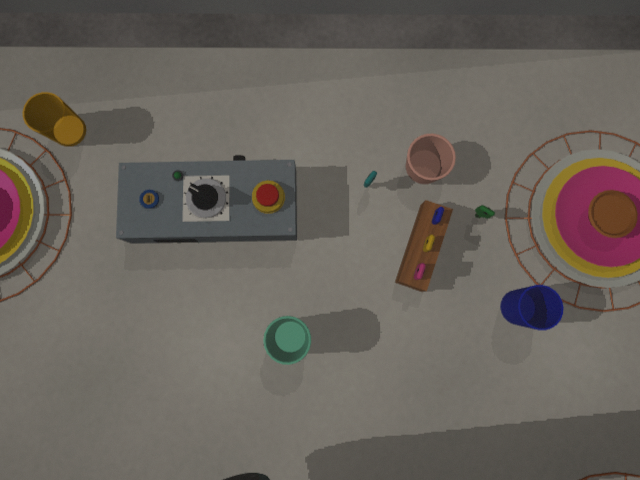

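View pics/side0.png

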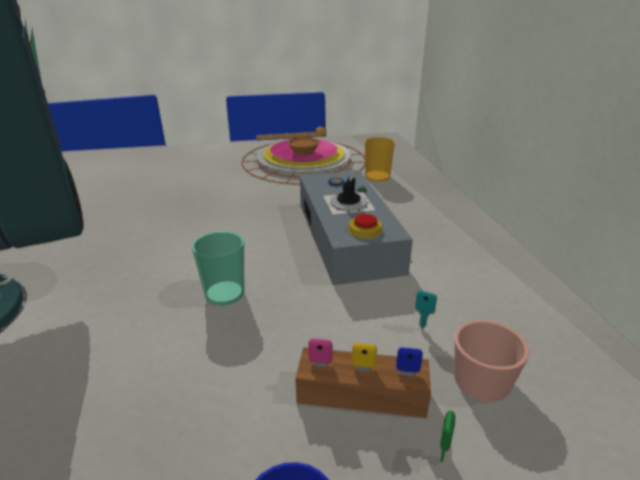

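The top view shows the console centred near (208,200), with the blue-ringed lock at (149,199), the dial at (206,197) and the e-stop at (268,197). The block's keys are blue (438,215), yellow (430,243) and pink (421,271). The look-alikes are teal at (370,178) and green at (484,212), both loose outside the block. The key at (438,215) is the one meant: it has a cobalt head and stands in the block.

```bash
cat > h.py <<'E'
import numpy as np,cv2
def ray(im,u,v,z):
    R=np.array(im['R']);t=np.array(im['t']);c=-R.T@t
    d=R.T@np.array([(u-im['cx'])/im['fx'],(v-im['cy'])/im['fy'],1.]);return c+d*(z-c[2])/d[2]
def mask(px,lo,hi):
    return cv2.inRange(cv2.cvtColor(px,cv2.COLOR_RGB2HSV),lo,hi)
def blobs(m,amin=15):
    n,l,st,c=cv2.connectedComponentsWithStats(m)
    return [(i,st[i],c[i],l==i) for i in range(1,n) if st[i][4]>=amin]
E
python3 - <<'E'
from h import *
D={n:dict(np.load(f'pics/{n}0.npz')) for n in('top','side')}
cols={'blue':((110,120,60),(130,255,255)),'yellow':((22,150,80),(34,255,255)),'pink':((150,120,80),(172,255,255)),'red':((0,200,90),(4,255,255)),'red2':((173,200,90),(180,255,255))}
for n,im in D.items():
    for c,(lo,hi) in cols.items():
        for i,st,ce,m in blobs(mask(im['pixels'],lo,hi)):
            if st[4]<1500:
                z={'red':.092,'red2':.092}.get(c,.078)
                ys,xs=np.nonzero(m);P=np.array([ray(im,x,y,z)[:2] for x,y in zip(xs,ys)])
                rect=cv2.minAreaRect((P*1000).astype(np.float32))
                print(n,c,st,np.round(ce,1),np.round(ray(im,*ce,z),4),'rect',np.round(rect[0],1),np.round(rect[1],1),round(rect[2],1))
px=D['top']['pixels'][:,:,::-1]
a=cv2.resize(px[155:245,110:300],(760,360),interpolation=cv2.INTER_CUBIC)
b=cv2.resize(px[170:300,360:500],(258,240),interpolation=cv2.INTER_CUBIC)
s=D['side']['pixels'][:,:,::-1];b2=cv2.resize(s[330:420,290:450],(427,240),interpolation=cv2.INTER_CUBIC)
o=np.zeros((600,760,3),np.uint8);o[:360]=a;o[360:,:258]=b;o[360:,300:727]=b2
cv2.imwrite('pics/crop1.png',o)
E
```

```text
top blue [141 193   3   9  15] [141.9 196.7] [0.6365 0.2298 0.078 ] rect [635.9 229.6] [13.7  3.3] 3.1
top blue [153 193   5  10  18] [155.3 196.7] [0.6366 0.2074 0.078 ] rect [635.4 207.4] [16.   5.9] 9.1
top blue [432 207  12  17 119] [437.5 215.2] [ 0.6082 -0.2622  0.078 ] rect [ 608.5 -262.2] [11.9 30.7] 70.4
top yellow [   0  158   33  105 1302] [ 17.8 209.8] [0.6129 0.4357 0.078 ] rect [616.2 438.9] [177.   53.5] 5.4
top yellow [252 181  33  32 350] [268.3 198.6] [0.6345 0.0185 0.078 ] rect [638.3  20.1] [52.8 52.1] 45.0
top yellow [423 235  11  17 109] [428.6 243. ] [ 0.5617 -0.2463  0.078 ] rect [ 562.  -246.2] [11.8 28.5] 70.4
top pink [   0  170   20   78 1086] [  7.6 207.7] [0.6164 0.4531 0.078 ] rect [617.1 449.9] [131.2  31.7] 5.4
top pink [414 263  11  16 115] [419.3 271. ] [ 0.5155 -0.23    0.078 ] rect [ 516.2 -230. ] [12.7 27.7] 70.4
side blue [397 348  25  24 519] [408.8 359.7] [ 0.6033 -0.2835  0.078 ] rect [ 603.7 -283.1] [34.9 25.3] 68.6
side blue [256 463  72  17 875] [292.1 472.5] [ 0.4641 -0.3874  0.078 ] rect [ 464.2 -386. ] [14.2 57.9] 79.0
side yellow [264 148  79  18 363] [303.5 159.4] [0.5873 0.3434 0.078 ] rect [590. 362.] [108.9 179.4] 81.5
side yellow [349 220  32  18 289] [364.6 230.6] [0.6332 0.0014 0.078 ] rect [634.8   8.4] [56.6 49.9] 72.9
side yellow [352 344  24  24 498] [363.8 355.3] [ 0.5579 -0.268   0.078 ] rect [ 557.8 -267.4] [34.5 24.8] 73.5
side pink [271 141  65  20 716] [303.2 151.4] [0.5947 0.3958 0.078 ] rect [595.4 405.6] [133.4 151.2] 79.1
side pink [309 339  23  24 484] [320.  350.8] [ 0.5128 -0.2523  0.078 ] rect [ 512.7 -251.3] [35.4 24.6] 78.2
side red [356 216  20  12 178] [365.6 221. ] [0.6358 0.0075 0.092 ] rect [635.3   6.2] [38.4 30.4] 75.5
```

View pics/crop1.png

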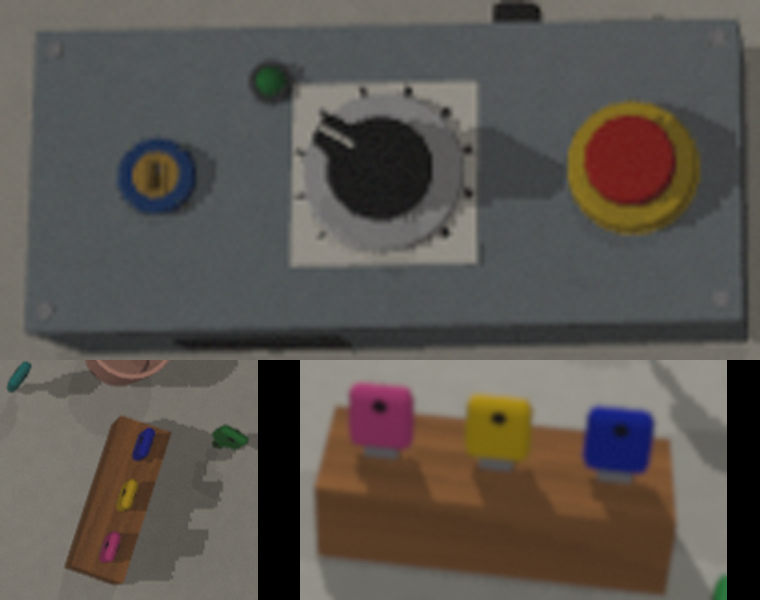

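The crop confirms the blue-headed key at the +x end of the block, about (0.608,-0.262), with block yaw about -19°. The lock is near (0.636,0.219) with its slot along world x, and the dial is near (0.637,0.123) with its pointer up and to the left. I'll move over the dial now and look from near.

Request:
{"op": "drive_tool", "data": {
  "increments": [
    {"dx": 0.048,"dy": -0.032},
    {"dx": 0.048,"dy": -0.032},
    {"dx": 0.048,"dy": -0.032},
    {"dx": 0.048,"dy": -0.032},
    {"dx": 0.048,"dy": -0.032},
    {"dx": 0.048,"dy": -0.032},
    {"dx": 0.048,"dy": -0.032},
    {"dx": 0.048,"dy": -0.032}
  ]
}}

```text
schema error: expected keys dx, dy, dz, ax, ay, az
```

Request:
{"op": "drive_tool", "data": {
  "increments": [
    {"dx": 0.048,"dy": -0.032},
    {"dx": 0.048,"dy": -0.032},
    {"dx": 0.048,"dy": -0.032},
    {"dx": 0.048,"dy": -0.032},
    {"dx": 0.048,"dy": -0.032},
    {"az": -10},
    {"az": -10},
    {"az": -10}
  ]
}}

```text
schema error: expected keys dx, dy, dz, ax, ay, az
```

Request:
{"op": "drive_tool", "data": {
  "increments": [
    {"az": -10},
    {}
  ]
}}

```text
schema error: expected keys dx, dy, dz, ax, ay, az
```

```bash
cat >> h.py <<'E'
def wray(im,s,u,v,z):
    dx,dy=(u-im['cx'])/im['fx'],(v-im['cy'])/im['fy'];r=np.hypot(dx,dy)
    d=np.array([dx/r*np.sin(r),dy/r*np.sin(r),np.cos(r)]) if r>0 else np.array([0,0,1.])
    T=np.array(im['T_tool_cam']);O=np.array(s['orientation']);p=np.array(s['ee_pos'])
    c=p+O@T[:3,3];w=O@T[:3,:3]@d;return c+w*(z-c[2])/w[2]
def wproj(im,s,X):
    T=np.array(im['T_tool_cam']);O=np.array(s['orientation']);p=np.array(s['ee_pos'])
    q=T[:3,:3].T@(O.T@(np.array(X)-p)-T[:3,3]);th=np.arctan2(np.hypot(q[0],q[1]),q[2]);h=np.hypot(q[0],q[1])
    return im['cx']+im['fx']*th*q[0]/h,im['cy']+im['fy']*th*q[1]/h
def look(name):
    from bench import arm,get_image
    s=arm.sense();im=get_image('wrist');cv2.imwrite(f'pics/{name}.png',im['pixels'][:,:,::-1])
    np.savez(f'pics/{name}.npz',**im,**{k:s[k] for k in('ee_pos','orientation')})
    return s,im
E
python3 - <<'E'
from h import *
s,im=look('w1');print(s['clock'],s['ee_pos'],np.degrees(np.arctan2(s['orientation'][1][0],s['orientation'][0][0])),s['q'])
print(np.round(im['T_tool_cam'],3),im['fx'],im['cx'],im['cy'])
E
```

```text
0.1 [ 0.21039426 -0.50769134  0.23023965] 22.504364059046644 [-1.28109936e+00  8.79074398e-02  1.37210728e+00 -2.50528709e-06
  1.68358241e+00 -1.03078765e-01]
[[-0.    -0.959 -0.284  0.073]
 [ 1.    -0.     0.    -0.001]
 [-0.    -0.284  0.959 -0.142]
 [ 0.     0.     0.     1.   ]] 371.64829954431775 321.7312066560521 236.95145886470962
```

View pics/w1.png

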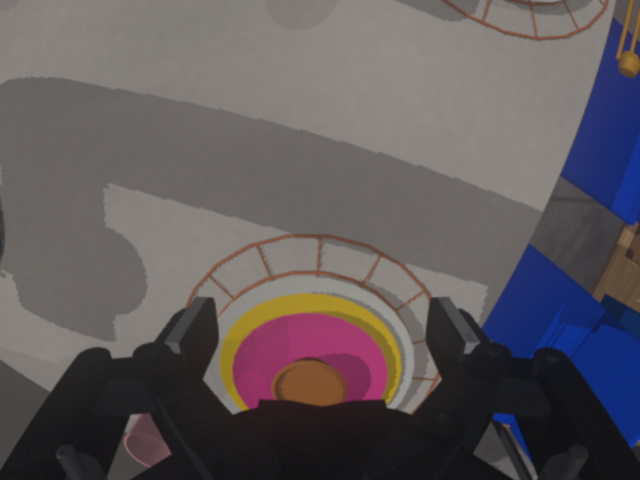

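The moves were refused because every row needs all six keys, so the arm is still at its start pose. The wrist view shows only a plate, and the fingertips at about (200,330) and (440,330). Sending the moves again with full rows.

Request:
{"op": "drive_tool", "data": {
  "increments": [
    {"dx": 0.048,"dy": -0.032,"dz": 0,"ax": 0,"ay": 0,"az": 0},
    {"dx": 0.048,"dy": -0.032,"dz": 0,"ax": 0,"ay": 0,"az": 0},
    {"dx": 0.048,"dy": -0.032,"dz": 0,"ax": 0,"ay": 0,"az": 0},
    {"dx": 0.048,"dy": -0.032,"dz": 0,"ax": 0,"ay": 0,"az": 0},
    {"dx": 0.048,"dy": -0.032,"dz": 0,"ax": 0,"ay": 0,"az": 0},
    {"dx": 0.048,"dy": -0.032,"dz": 0,"ax": 0,"ay": 0,"az": 0},
    {"dx": 0.048,"dy": -0.032,"dz": 0,"ax": 0,"ay": 0,"az": 0},
    {"dx": 0.048,"dy": -0.032,"dz": 0,"ax": 0,"ay": 0,"az": 0}
  ]
}}

```text
clock: 1.15
ee_pos: [0.4679, -0.1229, 0.2311]
orientation: [[0.924, 0.383, -0.0], [0.383, -0.924, -0.0], [-0.0, 0.0, -1.0]]
contact_force: [0.3, -1.3, 0.5]
gripper_width: 0.0853
gripper_force: 0.0
```

Request:
{"op": "drive_tool", "data": {
  "increments": [
    {"dx": 0.048,"dy": -0.032,"dz": 0,"ax": 0,"ay": 0,"az": 0},
    {"dx": 0.048,"dy": -0.032,"dz": 0,"ax": 0,"ay": 0,"az": 0},
    {"dx": 0.048,"dy": -0.032,"dz": 0,"ax": 0,"ay": 0,"az": 0},
    {"dx": 0.048,"dy": -0.032,"dz": 0,"ax": 0,"ay": 0,"az": 0},
    {"dx": 0.048,"dy": -0.032,"dz": 0,"ax": 0,"ay": 0,"az": -10},
    {"dx": 0,"dy": 0,"dz": 0,"ax": 0,"ay": 0,"az": -10},
    {"dx": 0,"dy": 0,"dz": 0,"ax": 0,"ay": 0,"az": -10},
    {"dx": 0,"dy": 0,"dz": 0,"ax": 0,"ay": 0,"az": -10}
  ]
}}

```text
clock: 2.15
ee_pos: [0.6277, 0.1154, 0.2304]
orientation: [[0.456, 0.89, -0.001], [0.89, -0.456, -0.0], [-0.001, -0.001, -1.0]]
contact_force: [-0.5, 0.2, 0.6]
gripper_width: 0.0853
gripper_force: 0.0
```

Run:
```python
from h import *
s,im=look('w2');print(s['clock'],s['ee_pos'],np.degrees(np.arctan2(s['orientation'][1][0],s['orientation'][0][0])),s['q'])
```

```text
2.15 [0.62768045 0.11537818 0.23037658] 62.86843016218985 [ 9.30563799e-02  2.86996725e-01  1.14004303e+00 -1.44441967e-04
  1.71604566e+00  5.66571350e-01]
```

View pics/w2.png

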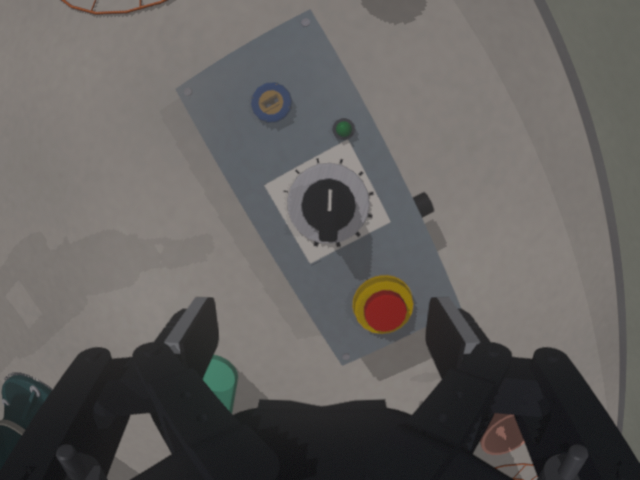

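The wrist view shows the dial at (328,205) with its white pointer line from (331,188) to (330,212), almost along tool x. The lock ring is at (271,102) and the e-stop at (385,305). Measuring these.

Run:
```python
from h import *
d=dict(np.load('pics/w2.npz'));s=d;px=d['pixels']
def show(nm,m,z,amin=20):
    for i,st,ce,mm in blobs(m,amin):
        ys,xs=np.nonzero(mm);P=np.array([wray(d,s,x,y,z)[:2] for x,y in zip(xs,ys)])
        r=cv2.minAreaRect((P*1000).astype(np.float32))
        vx=cv2.fitLine((P*1000).astype(np.float32),cv2.DIST_L2,0,.01,.01).ravel()
        print(nm,st,'mean',np.round(P.mean(0),4),'rect',np.round(r[0],1),np.round(r[1],1),'dir',round(np.degrees(np.arctan2(vx[1],vx[0])),1))
roi=np.zeros(px.shape[:2],np.uint8);roi[75:135,240:305]=255
show('ring',mask(px,(105,100,50),(130,255,255))&roi,.076)
show('brass',mask(px,(10,90,60),(30,255,255))&roi,.076)
roi[:]=0;roi[270:345,345:425]=255
show('red',(mask(px,(0,190,60),(6,255,255))|mask(px,(174,190,60),(180,255,255)))&roi,.092)
roi[:]=0;roi[180:250,300:358]=255
show('black',mask(px,(0,0,0),(180,255,45))&roi,.10)
roi[:]=0;roi[183:218,318:343]=255
show('white',mask(px,(0,0,110),(180,60,255))&roi,.114,8)
print(wray(d,s,328,205,.107),'tcp proj',wproj(d,s,[*s['ee_pos'][:2],.107]))
```

```text
brass [260  91  22  22 221] mean [0.6355 0.2193] rect [635.3 219.6] [17.  16.7] dir 89.2
red [372 296  31  31 343] mean [0.6445 0.0226] rect [643.7  22.6] [26.2 27.6] dir 81.9
red [368 301   9  10  25] mean [0.6324 0.0338] rect [632.3  33.9] [9.9 4. ] dir 26.5
black [ 303  181   51   60 1799] mean [0.6382 0.1251] rect [639.3 125. ] [37.4 42.3] dir 56.6
white [328 190   4  21  53] mean [0.6428 0.1338] rect [642.9 134.1] [14.5  1.7] dir 60.1
[0.63988191 0.12997578 0.107     ] tcp proj (np.float64(322.2205601275948), np.float64(229.56353212514435))
```

Request:
{"op": "drive_tool", "data": {
  "increments": [
    {"dx": 0.0123,"dy": 0.0042,"dz": 0,"ax": 0,"ay": 0,"az": 2},
    {"dx": 0,"dy": 0,"dz": 0.045,"ax": 0,"ay": 0,"az": 0},
    {"dx": 0,"dy": 0,"dz": 0.045,"ax": 0,"ay": 0,"az": 0},
    {"dx": 0,"dy": 0,"dz": 0.03,"ax": 0,"ay": 0,"az": 0},
    {"dx": 0,"dy": 0,"dz": 0.012,"ax": 0,"ay": 0,"az": 0},
    {"dx": 0,"dy": 0,"dz": 0.009,"ax": 0,"ay": 0,"az": 0},
    {"dx": 0,"dy": 0,"dz": 0,"ax": 0,"ay": 0,"az": 0}
  ],
  "hand": 0.04
}}

```text
clock: 3.08
ee_pos: [0.6375, 0.124, 0.0908]
orientation: [[0.493, 0.87, 0.001], [0.87, -0.493, 0.0], [0.0, 0.001, -1.0]]
contact_force: [0.1, 0.7, 0.5]
gripper_width: 0.0402
gripper_force: 0.0
```

Request:
{"op": "drive_tool", "data": {
  "increments": [
    {"dx": 0,"dy": 0,"dz": 0,"ax": 0,"ay": 0,"az": 0},
    {"dx": 0,"dy": 0,"dz": 0,"ax": 0,"ay": 0,"az": 0},
    {"dx": 0,"dy": 0,"dz": 0,"ax": 0,"ay": 0,"az": 0},
    {"dx": 0,"dy": 0,"dz": 0,"ax": 0,"ay": 0,"az": 0}
  ],
  "hand": 0.005,
  "grip_force": 25
}}

```text
clock: 3.58
ee_pos: [0.6378, 0.1243, 0.0921]
orientation: [[0.492, 0.87, 0.002], [0.87, -0.492, 0.0], [0.002, 0.002, -1.0]]
contact_force: [-1.0, 0.1, 5.4]
gripper_width: 0.0133
gripper_force: 28.6
```

Run:
```python
from bench import arm
s=arm.sense();print({k:s[k] for k in('clock','ee_pos','contact_force','wrist_torque','gripper_width','gripper_force')})
```

```text
{'clock': 3.575, 'ee_pos': array([0.63781387, 0.12425594, 0.09205886]), 'contact_force': array([-1.03676038,  0.07640011,  5.43760943]), 'wrist_torque': array([ 0.11002667,  0.29824072, -0.01674309]), 'gripper_width': 0.013322753218888471, 'gripper_force': 28.626219034194946}
```

Request:
{"op": "drive_tool", "data": {
  "increments": [
    {"dx": 0,"dy": 0,"dz": -0.001,"ax": 0,"ay": 0,"az": -4},
    {"dx": 0,"dy": 0,"dz": 0,"ax": 0,"ay": 0,"az": -8},
    {"dx": 0,"dy": 0,"dz": 0,"ax": 0,"ay": 0,"az": -8},
    {"dx": 0,"dy": 0,"dz": 0,"ax": 0,"ay": 0,"az": -8},
    {"dx": 0,"dy": 0,"dz": 0,"ax": 0,"ay": 0,"az": -6}
  ]
}}

```text
clock: 4.2
ee_pos: [0.6375, 0.1243, 0.0921]
orientation: [[-0.082, 0.997, 0.001], [0.997, 0.082, 0.001], [0.001, 0.001, -1.0]]
contact_force: [-1.9, 1.0, 3.9]
gripper_width: 0.0133
gripper_force: 28.3
```

```bash
cat > st.py <<'E'
from bench import arm
import numpy as np
s=arm.sense();O=np.array(s['orientation'])
print(round(s['clock'],2),'p',np.round(s['ee_pos'],4),'psi',round(np.degrees(np.arctan2(O[1,0],O[0,0])),1),'z',np.round(O[:,2],4),'F',np.round(s['contact_force'],1),'M',np.round(s['wrist_torque'],3),'w',round(s['gripper_width'],4),round(s['gripper_force'],1))
E
python3 st.py
```

```text
4.2 p [0.6375 0.1243 0.0921] psi 94.7 z [ 1.2e-03  6.0e-04 -1.0e+00] F [-1.9  1.   3.9] M [ 0.098  0.132 -0.025] w 0.0133 28.3
```

Request:
{"op": "drive_tool", "data": {
  "increments": [
    {"dx": 0,"dy": 0,"dz": 0,"ax": 0,"ay": 0,"az": -5},
    {"dx": 0,"dy": 0,"dz": 0,"ax": 0,"ay": 0,"az": -5},
    {"dx": 0,"dy": 0,"dz": 0,"ax": 0,"ay": 0,"az": -5}
  ]
}}

```text
clock: 4.58
ee_pos: [0.6373, 0.1244, 0.0921]
orientation: [[-0.337, 0.942, 0.001], [0.942, 0.337, 0.001], [0.0, 0.001, -1.0]]
contact_force: [-1.7, 1.3, 3.7]
gripper_width: 0.0135
gripper_force: 28.3
```

```bash
python3 st.py
```

```text
4.58 p [0.6373 0.1244 0.0921] psi 109.7 z [ 9.e-04  6.e-04 -1.e+00] F [-1.7  1.3  3.7] M [ 0.147  0.229 -0.011] w 0.0135 28.3
```

Request:
{"op": "drive_tool", "data": {
  "increments": [
    {"dx": 0,"dy": 0,"dz": 0,"ax": 0,"ay": 0,"az": -5},
    {"dx": 0,"dy": 0,"dz": 0,"ax": 0,"ay": 0,"az": -5},
    {"dx": 0,"dy": 0,"dz": 0,"ax": 0,"ay": 0,"az": -5}
  ]
}}

```text
clock: 4.95
ee_pos: [0.6372, 0.1243, 0.0921]
orientation: [[-0.569, 0.822, 0.0], [0.822, 0.569, 0.0], [0.0, 0.001, -1.0]]
contact_force: [-2.0, 1.1, 3.7]
gripper_width: 0.0136
gripper_force: 28.4
```

```bash
python3 st.py
```

```text
4.95 p [0.6372 0.1243 0.0921] psi 124.7 z [ 4.e-04  5.e-04 -1.e+00] F [-2.   1.1  3.7] M [ 0.144  0.325 -0.084] w 0.0136 28.4
```

Request:
{"op": "drive_tool", "data": {
  "increments": [
    {"dx": 0,"dy": 0,"dz": 0,"ax": 0,"ay": 0,"az": -5},
    {"dx": 0,"dy": 0,"dz": 0,"ax": 0,"ay": 0,"az": -4},
    {"dx": 0,"dy": 0,"dz": 0,"ax": 0,"ay": 0,"az": -3}
  ]
}}

```text
clock: 5.32
ee_pos: [0.6371, 0.1242, 0.0921]
orientation: [[-0.727, 0.687, 0.0], [0.687, 0.727, 0.0], [0.0, 0.0, -1.0]]
contact_force: [-3.0, -0.2, 4.0]
gripper_width: 0.0134
gripper_force: 28.4
```

```bash
python3 st.py
```

```text
5.33 p [0.6371 0.1242 0.0921] psi 136.6 z [ 2.e-04  4.e-04 -1.e+00] F [-3.  -0.2  4. ] M [ 0.131  0.376 -0.131] w 0.0134 28.4
```

Request:
{"op": "drive_tool", "data": {
  "increments": [
    {"dx": 0,"dy": 0,"dz": 0,"ax": 0,"ay": 0,"az": -3},
    {"dx": 0,"dy": 0,"dz": 0,"ax": 0,"ay": 0,"az": -2},
    {"dx": 0,"dy": 0,"dz": 0,"ax": 0,"ay": 0,"az": 0}
  ]
}}

```text
clock: 5.7
ee_pos: [0.6372, 0.1241, 0.0922]
orientation: [[-0.781, 0.625, 0.0], [0.625, 0.781, 0.001], [0.0, 0.001, -1.0]]
contact_force: [-2.2, 0.1, 5.8]
gripper_width: 0.0133
gripper_force: 61.9
```

```bash
python3 st.py
```

```text
5.7 p [0.6372 0.1241 0.0922] psi 141.3 z [ 3.e-04  9.e-04 -1.e+00] F [-2.2  0.1  5.8] M [ 0.192  0.461 -1.679] w 0.0133 61.9
```

The stop is reached: torque jumped to -1.7 N m at about 138°, which matches the scale's end tick. Releasing, rising and moving over the blue key.

Request:
{"op": "drive_tool", "data": {
  "increments": [
    {"dx": 0,"dy": 0,"dz": 0,"ax": 0,"ay": 0,"az": 3},
    {"dx": 0,"dy": 0,"dz": 0,"ax": 0,"ay": 0,"az": 0}
  ]
}}

```text
clock: 5.95
ee_pos: [0.6372, 0.1241, 0.0921]
orientation: [[-0.749, 0.663, 0.0], [0.663, 0.749, 0.0], [-0.0, 0.001, -1.0]]
contact_force: [-3.1, -0.5, 4.8]
gripper_width: 0.0135
gripper_force: 37.6
```

Request:
{"op": "drive_tool", "data": {
  "increments": [
    {"dx": 0,"dy": 0,"dz": 0,"ax": 0,"ay": 0,"az": 0},
    {"dx": 0,"dy": 0,"dz": 0,"ax": 0,"ay": 0,"az": 0},
    {"dx": 0,"dy": 0,"dz": -0.03,"ax": 0,"ay": 0,"az": 0},
    {"dx": 0,"dy": 0,"dz": -0.04,"ax": 0,"ay": 0,"az": -10},
    {"dx": 0,"dy": 0,"dz": -0.04,"ax": 0,"ay": 0,"az": -10},
    {"dx": 0,"dy": 0,"dz": 0,"ax": 0,"ay": 0,"az": -2.5}
  ],
  "hand": 0.04
}}

```text
clock: 6.7
ee_pos: [0.6394, 0.1242, 0.2065]
orientation: [[-0.946, 0.323, 0.01], [0.323, 0.946, 0.001], [-0.009, 0.004, -1.0]]
contact_force: [-0.1, -0.4, -0.6]
gripper_width: 0.0401
gripper_force: 0.0
```

Request:
{"op": "drive_tool", "data": {
  "increments": [
    {"dx": -0.0142,"dy": -0.0534,"dz": 0,"ax": 0,"ay": 0,"az": 0},
    {"dx": -0.0142,"dy": -0.0534,"dz": 0,"ax": 0,"ay": 0,"az": 0},
    {"dx": -0.0142,"dy": -0.0534,"dz": 0,"ax": 0,"ay": 0,"az": 0},
    {"dx": -0.0142,"dy": -0.0534,"dz": 0,"ax": 0,"ay": 0,"az": 0},
    {"dx": -0.0142,"dy": -0.0534,"dz": 0,"ax": 0,"ay": 0,"az": 0},
    {"dx": -0.0142,"dy": -0.0534,"dz": 0,"ax": 0,"ay": 0,"az": 0},
    {"dx": -0.0142,"dy": -0.0534,"dz": 0,"ax": 0,"ay": 0,"az": 0},
    {"dx": 0,"dy": 0,"dz": 0,"ax": 0,"ay": 0,"az": 0}
  ]
}}

```text
clock: 7.7
ee_pos: [0.6083, -0.2663, 0.1999]
orientation: [[-0.944, 0.331, -0.002], [0.331, 0.944, -0.001], [0.001, -0.001, -1.0]]
contact_force: [0.2, 0.7, -0.2]
gripper_width: 0.0399
gripper_force: 0.0
```

```bash
python3 st.py
python3 - <<'E'
from h import *
from bench import get_image
s,im=look('w3');px=im['pixels']
cols={'blue':((110,120,40),(130,255,255)),'yellow':((22,150,80),(34,255,255)),'pink':((150,120,80),(172,255,255))}
for c,(lo,hi) in cols.items():
    for i,st,ce,mm in blobs(mask(px,lo,hi),60):
        if st[4]>3000: continue
        ys,xs=np.nonzero(mm);P=np.array([wray(im,s,x,y,.078)[:2] for x,y in zip(xs,ys)])
        r=cv2.minAreaRect((P*1000).astype(np.float32))
        print(c,st,np.round(P.mean(0),4),np.round(r[0],1),np.round(r[1],1),round(r[2],1))
# dial bar in the top view now
t=get_image('top');p=t['pixels'];np.savez('pics/top1.npz',**t)
o=np.zeros((480,900,3),np.uint8);o[:,:640]=px[:,:,::-1];o[:200,640:]=cv2.resize(p[160:240,155:259,::-1],(260,200),interpolation=cv2.INTER_CUBIC)
cv2.imwrite('pics/v4.png',cv2.resize(o,(800,427)))
E
```

```text
7.7 p [ 0.6083 -0.2663  0.1999] psi 160.7 z [-1.6e-03 -9.0e-04 -1.0e+00] F [ 0.2  0.7 -0.2] M [-0.035 -0.005 -0.028] w 0.0399 0.0
blue [  45   81   82   89 1686] [ 0.445  -0.4148] [ 455.4 -424.7] [74.4 77.3] 43.4
blue [ 47 134  40  26 526] [ 0.4697 -0.4414] [ 468.9 -443.4] [44.  17.5] 74.8
blue [317 209  12  41 437] [ 0.6087 -0.2653] [ 608.5 -265.1] [ 8.2 30.6] 70.7
blue [  0 308  37  65 458] [ 0.6187 -0.6395] [ 615.3 -639.9] [83.7 17.1] 0.2
blue [  0 346  21  52 571] [ 0.6526 -0.7022] [ 663.7 -707.4] [ 36.5 108.5] 39.6
yellow [603 134  37  59 932] [0.6339 0.0055] [637.9  11.4] [51.1 53.7] 75.6
yellow [316 147  13  38 439] [ 0.5641 -0.2499] [ 564.2 -250. ] [ 8.6 26.5] 70.7
yellow [ 64 367  37  17  76] [ 0.6781 -0.5556] [ 675.2 -559.6] [48.   6.2] 58.8
pink [317  80  12  36 298] [ 0.5194 -0.2335] [ 518.8 -232.8] [ 7.6 25.1] 64.7
```

View pics/v4.png

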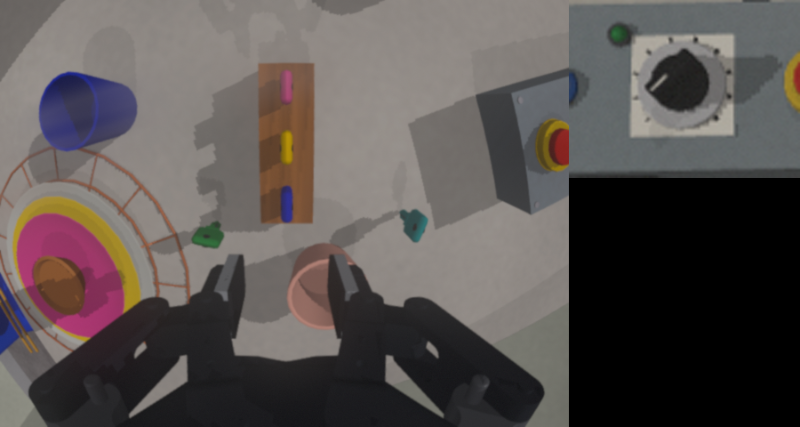

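The dial's pointer now stands at its end tick, to the lower left. In the view the three keys line up along tool x, with blue nearest at about (286,203), in line with the fingers. The two cameras average to (0.6085,-0.264) for the blue key. Descending.

Request:
{"op": "drive_tool", "data": {
  "increments": [
    {"dx": 0.0006,"dy": 0.0022,"dz": 0.03,"ax": 0,"ay": 0,"az": 0},
    {"dx": 0,"dy": 0,"dz": 0.04,"ax": 0,"ay": 0,"az": 0},
    {"dx": 0,"dy": 0,"dz": 0.04,"ax": 0,"ay": 0,"az": 0},
    {"dx": 0,"dy": 0,"dz": 0.025,"ax": 0,"ay": 0,"az": 0},
    {"dx": 0,"dy": 0,"dz": 0.012,"ax": 0,"ay": 0,"az": 0},
    {"dx": 0,"dy": 0,"dz": 0.006,"ax": 0,"ay": 0,"az": 0},
    {"dx": 0,"dy": 0,"dz": 0,"ax": 0,"ay": 0,"az": 0}
  ]
}}

```text
clock: 8.68
ee_pos: [0.6102, -0.2593, 0.0491]
orientation: [[-0.946, 0.325, 0.001], [0.325, 0.946, -0.001], [-0.001, -0.0, -1.0]]
contact_force: [-1.0, 0.7, -0.1]
gripper_width: 0.04
gripper_force: 0.0
```

Request:
{"op": "drive_tool", "data": {
  "increments": [
    {"dx": 0,"dy": 0,"dz": 0,"ax": 0,"ay": 0,"az": 0},
    {"dx": 0,"dy": 0,"dz": 0,"ax": 0,"ay": 0,"az": 0},
    {"dx": 0,"dy": 0,"dz": 0,"ax": 0,"ay": 0,"az": 0},
    {"dx": 0,"dy": 0,"dz": 0,"ax": 0,"ay": 0,"az": 0}
  ],
  "hand": 0.003,
  "grip_force": 40
}}

```text
clock: 9.18
ee_pos: [0.6089, -0.2647, 0.0502]
orientation: [[-0.945, 0.327, 0.0], [0.327, 0.945, -0.009], [-0.003, -0.009, -1.0]]
contact_force: [-3.2, -8.7, 0.5]
gripper_width: 0.0091
gripper_force: 39.0
```

```bash
python3 st.py
```

```text
9.18 p [ 0.6089 -0.2647  0.0502] psi 160.9 z [ 1.0e-04 -9.2e-03 -1.0e+00] F [-3.2 -8.7  0.5] M [-1.557  0.619 -0.082] w 0.0091 39.0
```

Request:
{"op": "drive_tool", "data": {
  "increments": [
    {"dx": 0,"dy": -0.005,"dz": 0,"ax": 0,"ay": 0,"az": 0},
    {"dx": 0,"dy": 0,"dz": 0,"ax": 0,"ay": 0,"az": 0},
    {"dx": 0,"dy": 0,"dz": 0,"ax": 0,"ay": 0,"az": 0}
  ]
}}

```text
clock: 9.55
ee_pos: [0.6086, -0.265, 0.0497]
orientation: [[-0.946, 0.325, 0.002], [0.325, 0.946, -0.002], [-0.002, -0.001, -1.0]]
contact_force: [-0.3, -2.9, 5.8]
gripper_width: 0.0094
gripper_force: 39.6
```

```bash
python3 st.py
```

```text
9.55 p [ 0.6086 -0.265   0.0497] psi 161.0 z [ 0.0019 -0.0021 -1.    ] F [-0.3 -2.9  5.8] M [-0.366  0.16  -0.027] w 0.0094 39.6
```

The grasp is clean, with only small residual force. Firming the grip and lifting.

Request:
{"op": "drive_tool", "data": {
  "increments": [
    {"dx": 0,"dy": 0,"dz": 0,"ax": 0,"ay": 0,"az": 0},
    {"dx": 0,"dy": 0,"dz": -0.008,"ax": 0,"ay": 0,"az": 0},
    {"dx": 0,"dy": 0,"dz": -0.012,"ax": 0,"ay": 0,"az": 0},
    {"dx": 0,"dy": 0,"dz": -0.02,"ax": 0,"ay": 0,"az": 0},
    {"dx": 0,"dy": 0,"dz": -0.035,"ax": 0,"ay": 0,"az": 0},
    {"dx": 0,"dy": 0,"dz": -0.04,"ax": 0,"ay": 0,"az": 0},
    {"dx": 0,"dy": 0,"dz": -0.035,"ax": 0,"ay": 0,"az": -10},
    {"dx": 0,"dy": 0,"dz": 0,"ax": 0,"ay": 0,"az": -10}
  ],
  "grip_force": 80
}}

```text
clock: 10.55
ee_pos: [0.6099, -0.2636, 0.2056]
orientation: [[-1.0, -0.025, 0.009], [-0.025, 1.0, -0.002], [-0.009, -0.003, -1.0]]
contact_force: [0.1, -0.5, -0.7]
gripper_width: 0.0089
gripper_force: 78.8
```

Request:
{"op": "drive_tool", "data": {
  "increments": [
    {"dx": -0.0044,"dy": 0.06,"dz": 0,"ax": 0,"ay": 0,"az": 0},
    {"dx": -0.0044,"dy": 0.06,"dz": 0,"ax": 0,"ay": 0,"az": 0},
    {"dx": -0.0044,"dy": 0.06,"dz": 0,"ax": 0,"ay": 0,"az": 0},
    {"dx": -0.0044,"dy": 0.06,"dz": 0,"ax": 0,"ay": 0,"az": 0},
    {"dx": -0.0044,"dy": 0.06,"dz": 0,"ax": 0,"ay": 0,"az": 0},
    {"dx": -0.0044,"dy": 0.06,"dz": 0,"ax": 0,"ay": 0,"az": 0},
    {"dx": -0.0044,"dy": 0.06,"dz": 0,"ax": 0,"ay": 0,"az": 0},
    {"dx": -0.0044,"dy": 0.06,"dz": 0,"ax": 0,"ay": 0,"az": 0}
  ]
}}

```text
clock: 11.55
ee_pos: [0.6338, 0.2195, 0.2004]
orientation: [[-1.0, -0.019, 0.0], [-0.019, 1.0, 0.002], [-0.0, 0.002, -1.0]]
contact_force: [0.3, 0.1, 0.2]
gripper_width: 0.0086
gripper_force: 78.8
```

Request:
{"op": "drive_tool", "data": {
  "increments": [
    {"dx": 0,"dy": 0,"dz": 0,"ax": 0,"ay": 0,"az": 0},
    {"dx": 0,"dy": 0,"dz": 0,"ax": 0,"ay": 0,"az": 0}
  ]
}}

```text
clock: 11.8
ee_pos: [0.6342, 0.217, 0.1994]
orientation: [[-1.0, -0.019, -0.0], [-0.019, 1.0, 0.0], [0.0, 0.0, -1.0]]
contact_force: [0.4, -0.2, -0.4]
gripper_width: 0.0086
gripper_force: 78.8
```

```bash
python3 st.py
python3 - <<'E'
from h import *
s,im=look('w5');px=im['pixels']
for u in ([.6355,.2195,.076],):
    c=wproj(im,s,u);print(c)
x,y=320,230
a=cv2.resize(px[60:360,170:470,::-1],(600,600),interpolation=cv2.INTER_CUBIC)
cv2.imwrite('pics/v5.png',a)
E
```

```text
11.8 p [0.6342 0.217  0.1994] psi -178.9 z [-1.e-04  3.e-04 -1.e+00] F [ 0.4 -0.2 -0.4] M [-0.048  0.005  0.048] w 0.0086 78.8
(np.float64(324.004869809488), np.float64(230.2601153169539))
```

View pics/v5.png

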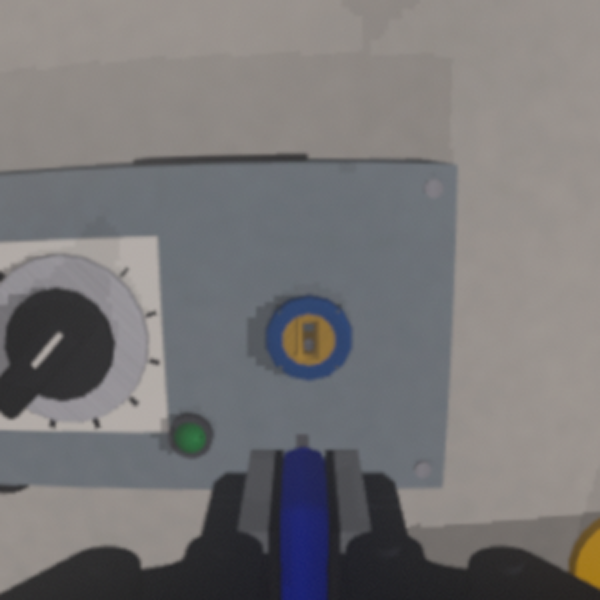

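The key is held upright, with its steel tip at crop (302,438). The blue ring is at (309,338) with the slot along the tool's x and its pins visible. Measuring ring centre, slot direction and key tip.

```bash
cat > m.py <<'E'
from h import *
import sys
def meas(name):
    d=dict(np.load(f'pics/{name}.npz'));px=d['pixels'];s=d
    c=wproj(d,s,[.6355,.2195,.076]);u,v=map(int,c)
    roi=np.zeros(px.shape[:2],np.uint8);cv2.circle(roi,(u,v),45,255,-1)
    m=mask(px,(100,90,40),(130,255,255))&roi
    b=[x for x in blobs(m,60)]
    cs=max((x for x in b),key=lambda x:x[1][2]*x[1][3]-(1e6 if x[1][1]+x[1][3]>v+44 else 0))
    ys,xs=np.nonzero(cs[3]);P=np.array([wray(d,s,x,y,.076)[:2] for x,y in zip(xs,ys)])*1000
    (cx,cy),r=cv2.minEnclosingCircle(P.astype(np.float32));el=cv2.fitEllipse(cv2.convexHull(P.astype(np.float32)))
    print('ring px',cs[1],'centre',round(cx,1),round(cy,1),'r',round(r,1),'ell',np.round(el[0],1),np.round(el[1],1))
    hsv=cv2.cvtColor(px,cv2.COLOR_RGB2HSV)
    mb=mask(px,(10,90,70),(30,255,255))&roi
    ys,xs=np.nonzero(mb);P=np.array([wray(d,s,x,y,.076)[:2] for x,y in zip(xs,ys)])*1000
    h=cv2.fitEllipse(cv2.convexHull(P.astype(np.float32)));print('brass hull',np.round(h[0],1),np.round(h[1],1))
    return d
if __name__=='__main__':
    d=meas(sys.argv[1]);px=d['pixels'];print('slot rows');g=cv2.cvtColor(px,cv2.COLOR_RGB2GRAY)
    c=wproj(d,d,[.6355,.2195,.076]);u,v=map(int,c)
    print(u-10,v-12);print(g[v-12:v+13,u-10:u+12])
    zt=d['ee_pos'][2]-.0357;t=wproj(d,d,[*d['ee_pos'][:2],zt]);u,v=map(int,t);print('tip expect',t);print(u-8,v-14);print(g[v-14:v+6,u-8:u+10])
E
python3 m.py w5
```

```text
ring px [303 208  43  42 791] centre 634.3 219.6 r 16.0 ell [634.3 219.6] [31.6 31.7]
brass hull [635.  219.5] [18.5 18.5]
slot rows
314 218
[[ 69  71  76  82  88  98 101 105 110 112 111 110 109 105 103  98  94  84
   74  68  66  68]
 [ 71  78  89  96  99 107 111 112 114 114 112 111 111 109 108 109 107 100
   86  74  69  67]
 [ 77  90 102 106 103 111 113 111 109 107 106 105 103 101 102 107 112 111
  101  88  77  68]
 [ 91 104 111 108 103 112 113 105  99  98  96  93  89  88  93 103 113 114
  112 104  89  74]
 [106 113 113 108 103 112 111  97  88  84  83  82  82  83  91 103 113 116
  115 112 101  85]
 [114 116 113 107 104 113 111  95  84  81  81  81  79  81  91 103 113 116
  116 115 110  97]
 [115 115 113 109 105 114 111  95  83  81  80  80  80  82  91 103 112 116
  116 115 112 103]
 [115 115 113 109 105 113 111  94  82  78  79  79  78  81  90 103 113 115
  115 114 112 108]
 [115 114 114 110 104 113 111  93  80  76  77  75  77  80  90 104 113 115
  114 114 115 113]
 [114 115 115 110 104 114 112  92  80  76  75  75  76  80  91 103 113 114
  115 115 116 115]
 [114 116 115 109 106 115 112
[... 2248 characters left out ...]
110 109 110 110 109 109]
 [111 111 111 111 110 110 109 109 109 110 109 109 110 109 109 110 109 109]
 [111 110 110 111 111 110 110 110 110 109 110 109 109 109 109 109 109 109]
 [111 111 110 110 111 110 109 109 109 108 109 109 109 109 109 109 109 109]
 [110 111 111 110 110 110 110 109 110 110 109 109 110 110 109 109 109 109]
 [111 110 111 111 110 110 110 110 110 111 110 110 110 109 109 110 109 109]
 [111 110 111 110 110 110 110 110 109 110 110 110 110 110 110 109 109 109]
 [111 110 111 112 110 109 106 105 106 105 105 106 109 110 110 110 109 110]
 [111 111 110 111 110 105  96  91  90  90  91  95 103 109 110 110 110 110]
 [111 111 111 111 109 103  90  83  81  82  81  87  99 108 111 111 111 110]]
```

Run:
```python
from h import *
d=dict(np.load('pics/w5.npz'));O=d['orientation'];p=d['ee_pos']
def pr(x,y,z): return np.round(wproj(d,d,p+O@np.array([x,y,-(z-.0077)])),1)  # key frame x along tool x, z up
for n,q in dict(tip=(0,0,-28),corner=(5,0,-20),corner2=(2,0,-28),bladetop=(5,0,0),sh=(7,0,0),headbot=(14,0,4),headtopf=(14,0,36),headtopb=(-14,0,36)).items():
    print(n,pr(q[0]/1e3,q[1]/1e3,q[2]/1e3))
m=mask(d['pixels'],(110,100,30),(130,255,255))
for r in range(272,300,2):
    xs=np.nonzero(m[r,280:360])[0]+280
    print(r,(xs.min(),xs.max(),xs.mean()) if len(xs) else None, d['pixels'][r,316:328].sum(1)//3)
```

```text
tip [320.3 273.2]
corner [320.2 269.9]
corner2 [320.3 269.6]
bladetop [320.  286.6]
sh [320.  282.4]
headbot [320. 271.]
headtopf [319.6 305.6]
headtopb [319.8 370.9]
272 None [111 111 110 110 110 109 110 110 110 110 110 110]
274 None [111 111 111 111 111 111 110 111 111 110 110 111]
276 None [111 110 107 106 107 106 106 107 110 111 111 111]
278 None [110 104  91  84  82  83  82  88 100 109 112 112]
280 None [111 104  91  82  80  80  80  85  99 109 112 112]
282 None [110 104  89  80  76  75  77  82  97 107 111 112]
284 (np.int64(318), np.int64(324), np.float64(321.0)) [91 79 70 63 61 61 63 64 70 80 91 96]
286 (np.int64(314), np.int64(328), np.float64(321.0)) [55 56 56 56 56 55 55 54 54 54 55 55]
288 (np.int64(312), np.int64(330), np.float64(321.0)) [55 57 56 55 56 55 54 54 55 54 54 53]
290 (np.int64(312), np.int64(331), np.float64(321.5)) [56 55 56 56 55 55 54 54 54 54 53 54]
292 (np.int64(311), np.int64(332), np.float64(321.5)) [55 56 55 56 56 55 55 55 54 54 53 53]
294 (np.int64(311), np.int64(332), np.float64(321.5)) [55 55 55 56 56 55 54 54 54 54 53 53]
296 (np.int64(311), np.int64(332), np.float64(321.5)) [55 55 54 55 57 55 55 54 55 53 53 54]
298 (np.int64(311), np.int64(332), np.float64(321.5)) [55 55 55 55 55 55 54 55 55 54 54 51]
```

The key sits about 2.5 mm toward world +x of the TCP, which fits all the views once side-face bias is allowed for. Descending to just above the mouth for a check.

Request:
{"op": "drive_tool", "data": {
  "increments": [
    {"dx": 0.0017,"dy": 0.002,"dz": 0.025,"ax": 0,"ay": 0,"az": 0},
    {"dx": 0,"dy": 0,"dz": 0.025,"ax": 0,"ay": 0,"az": 0},
    {"dx": 0,"dy": 0,"dz": 0.015,"ax": 0,"ay": 0,"az": 0},
    {"dx": 0,"dy": 0,"dz": 0.01,"ax": 0,"ay": 0,"az": 0},
    {"dx": 0,"dy": 0,"dz": 0,"ax": 0,"ay": 0,"az": 0},
    {"dx": 0,"dy": 0,"dz": 0,"ax": 0,"ay": 0,"az": 0}
  ]
}}

```text
clock: 12.6
ee_pos: [0.6337, 0.2183, 0.1245]
orientation: [[-1.0, -0.017, 0.002], [-0.017, 1.0, 0.0], [-0.002, 0.0, -1.0]]
contact_force: [-0.2, -0.1, 0.1]
gripper_width: 0.009
gripper_force: 78.8
```

```bash
python3 st.py
python3 - <<'E'
from h import *
from m import meas
from bench import get_image
s,im=look('w6');px=im['pixels'];d=meas('w6')
O=np.array(s['orientation']);p=np.array(s['ee_pos'])
for n,q in dict(tip=(0,0,-28),corner=(5,0,-20),headbot=(14,0,4),headtopf=(14,0,36)).items():
    print(n,np.round(wproj(im,s,p+O@np.array([q[0],q[1],-(q[2]-7.7)])/1e3),1))
sd=get_image('side')
np.savez('pics/side6.npz',**sd)
a=cv2.resize(px[190:320,255:385,::-1],(520,520),interpolation=cv2.INTER_CUBIC)
R=np.array(sd['R']);q=R@np.array([.635,.219,.1])+np.array(sd['t']);u=int(sd['fx']*q[0]/q[2]+sd['cx']);v=int(sd['fy']*q[1]/q[2]+sd['cy']);print(u,v)
b=cv2.resize(sd['pixels'][v-26:v+26,u-14:u+14,::-1],(280,520),interpolation=cv2.INTER_CUBIC)
cv2.imwrite('pics/v6.png',np.hstack([a,b]))
E
```

```text
12.6 p [0.6337 0.2183 0.1245] psi -179.0 z [ 1.9e-03  4.0e-04 -1.0e+00] F [-0.2 -0.1  0.1] M [ 0.036 -0.03   0.023] w 0.009 78.8
ring px [ 294  237   58   76 1898] centre 640.6 219.3 r 22.6 ell [640.5 219.6] [33.1 46.2]
brass hull [634.9 219.4] [18.3 19. ]
tip [320.3 273.2]
corner [320.2 269.9]
headbot [320. 271.]
headtopf [319.6 305.6]
336 168
```

View pics/v6.png

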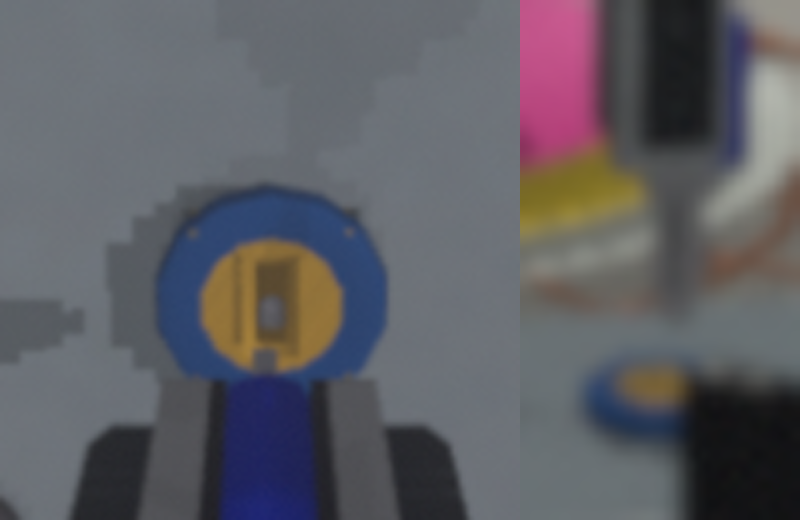

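The key tip is at crop (264,352) and the slot at about (270,300). The side crop shows the blade at column 680, with the ring starting at column 585. Cross-checking x with the side camera.

Run:
```python
from h import *
d=dict(np.load('pics/side6.npz'));R=d['R'];t=d['t']
def pj(X): q=R@np.array(X)+t;return np.round([d['fx']*q[0]/q[2]+d['cx'],d['fy']*q[1]/q[2]+d['cy']],2)
for x in(.630,.635,.640):print(x,'ring z.076',pj([x,.2193,.076]),'ringL',pj([x-.0165,.2193,.074]),'brassL',pj([x-.0095,.2193,.076]),'tip',pj([x,.2193,.09]),'mid',pj([x,.2193,.105]))
px=d['pixels'];g=px.sum(2)//3
for v in range(160,190,1): print(v,g[v,326:348], px[v,330:337].tolist() if v in(180,181,182) else '')
```

```text
0.63 ring z.076 [334.09 180.1 ] ringL [326.01 181.64] brassL [329.45 180.45] tip [334.17 173.55] mid [334.27 166.41]
0.635 ring z.076 [336.53 179.92] ringL [328.46 181.46] brassL [331.89 180.27] tip [336.63 173.37] mid [336.74 166.24]
0.64 ring z.076 [338.96 179.74] ringL [330.91 181.27] brassL [334.33 180.09] tip [339.08 173.19] mid [339.21 166.06]
160 [ 88  90  91  93  95  96  98  99  92  84  81  81  81  83  89 101 121 141
 153 156 149 133] 
161 [ 91  93  94  98 101 103 106 108  99  87  80  78  80  87  99 119 138 150
 151 144 130 113] 
162 [100 103 103 107 111 112 113 112 103  90  79  75  79  91 113 134 145 144
 138 127 114 102] 
163 [111 115 113 113 114 112 111 110 104  92  79  72  79  94 118 135 136 127
 121 115 108 100] 
164 [115 116 113 111 111 110 110 112 110  98  80  72  79  91 109 120 119 112
 110 108 103  95] 
165 [110 111 110 110 112 116 120 124 122 104  83  72  78  87  97 104 105 105
 105 103  96  90] 
166 [111 116 119 118 120 126 132 132 124 103  83  73  77  85  89  95 100 101
  99  94  91  92] 
167 [119 128 131 129 125 127 128 124 113  95  81  73  79  83  85  89  94  94
[... 1735 characters left out ...]
, [93, 84, 83], [90, 82, 81]]
183 [106  98  84  66  59  59  62  65  70  71  67  57  38  25  19  18  19  20
  20  21  23  21] 
184 [107 103  92  76  63  58  56  56  58  58  55  47  34  22  21  20  20  20
  21  18  20  18] 
185 [108 107 102  91  79  69  64  61  61  61  57  48  32  23  20  19  18  20
  21  20  19  18] 
186 [110 109 108 103  96  86  81  80  79  74  69  57  39  24  19  20  19  20
  20  20  20  19] 
187 [110 111 111 109 106 101  98  97  96  90  83  68  46  24  22  20  21  21
  22  17  19  20] 
188 [112 111 111 111 110 109 109 107 106 102  95  79  52  30  19  20  18  19
  19  20  21  19] 
189 [111 111 111 112 111 111 111 111 110 109 103  85  56  29  20  19  17  21
  18  20  22  20]
```

Both views agree: move the key 1.8 mm in -x (tool +x) and 1 mm in +y, then go into the mouth short of the first pin.

Request:
{"op": "drive_tool", "data": {
  "increments": [
    {"dx": 0.0018,"dy": 0.001,"dz": 0,"ax": 0,"ay": 0,"az": 0},
    {"dx": 0,"dy": 0,"dz": 0.005,"ax": 0,"ay": 0,"az": 0},
    {"dx": 0,"dy": 0,"dz": 0.005,"ax": 0,"ay": 0,"az": 0},
    {"dx": 0,"dy": 0,"dz": 0.004,"ax": 0,"ay": 0,"az": 0},
    {"dx": 0,"dy": 0,"dz": 0.003,"ax": 0,"ay": 0,"az": 0},
    {"dx": 0,"dy": 0,"dz": 0,"ax": 0,"ay": 0,"az": 0}
  ]
}}

```text
clock: 13.45
ee_pos: [0.631, 0.2192, 0.1057]
orientation: [[-1.0, -0.018, -0.001], [-0.018, 1.0, -0.0], [0.001, -0.0, -1.0]]
contact_force: [-0.9, 0.0, -0.1]
gripper_width: 0.0088
gripper_force: 78.8
```

```bash
python3 st.py
```

```text
13.45 p [0.631  0.2192 0.1057] psi -179.0 z [-8.e-04 -3.e-04 -1.e+00] F [-0.9  0.  -0.1] M [-0.018 -0.022  0.04 ] w 0.0088 78.8
```

Request:
{"op": "drive_tool", "data": {
  "increments": [
    {"dx": -0.0015,"dy": 0,"dz": 0.0015,"ax": 0,"ay": 3,"az": 0},
    {"dx": 0.003,"dy": 0,"dz": 0.0015,"ax": 0,"ay": -6,"az": 0},
    {"dx": -0.003,"dy": 0,"dz": 0.0015,"ax": 0,"ay": 6,"az": 0},
    {"dx": 0.003,"dy": 0,"dz": 0.0015,"ax": 0,"ay": -6,"az": 0},
    {"dx": -0.0028,"dy": 0,"dz": 0.0015,"ax": 0,"ay": 6,"az": 0},
    {"dx": 0.0028,"dy": 0,"dz": 0.0015,"ax": 0,"ay": -6,"az": 0},
    {"dx": -0.0026,"dy": 0,"dz": 0.0015,"ax": 0,"ay": 6,"az": 0},
    {"dx": 0.0013,"dy": 0,"dz": 0,"ax": 0,"ay": -3,"az": 0}
  ]
}}

```text
clock: 14.45
ee_pos: [0.6248, 0.218, 0.0891]
orientation: [[-1.0, -0.017, -0.022], [-0.017, 1.0, -0.004], [0.022, -0.004, -1.0]]
contact_force: [-9.4, -1.6, -7.4]
gripper_width: 0.0085
gripper_force: 80.9
```

```bash
python3 st.py
```

```text
14.45 p [0.6248 0.218  0.0891] psi -179.0 z [-0.0222 -0.0042 -0.9997] F [-9.4 -1.6 -7.4] M [-0.239  2.028 -0.017] w 0.0085 80.9
```

Request:
{"op": "drive_tool", "data": {
  "increments": [
    {"dx": 0,"dy": 0,"dz": 0,"ax": 0,"ay": 0,"az": 0},
    {"dx": 0,"dy": 0,"dz": 0,"ax": 0,"ay": 0,"az": 0},
    {"dx": 0,"dy": 0,"dz": 0,"ax": 0,"ay": 0,"az": 0}
  ]
}}

```text
clock: 14.82
ee_pos: [0.6247, 0.2191, 0.0935]
orientation: [[-1.0, -0.018, -0.017], [-0.018, 1.0, -0.002], [0.017, -0.002, -1.0]]
contact_force: [-11.7, 0.6, -0.4]
gripper_width: 0.0085
gripper_force: 81.8
```

```bash
python3 st.py
python3 - <<'E'
from h import *
from bench import get_image
s,im=look('w7');px=im['pixels'];sd=get_image('side');np.savez('pics/side7.npz',**sd)
a=cv2.resize(px[160:330,235:405,::-1],(510,510),interpolation=cv2.INTER_CUBIC)
b=cv2.resize(sd['pixels'][142:194,318:347,::-1],(285,510),interpolation=cv2.INTER_CUBIC)
cv2.imwrite('pics/v7.png',np.hstack([a,b]))
E
```

```text
14.82 p [0.6247 0.2191 0.0935] psi -178.9 z [-0.0168 -0.002  -0.9999] F [-11.7   0.6  -0.4] M [-0.048  2.298  0.025] w 0.0085 81.8
```

View pics/v7.png

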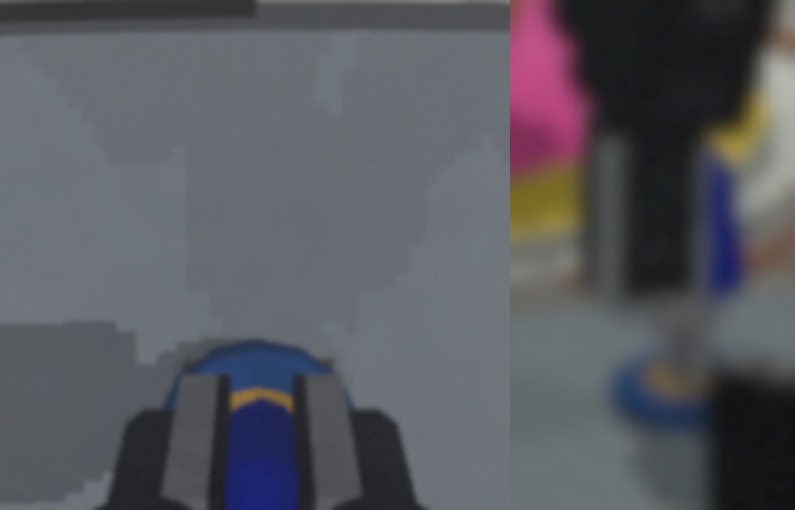

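The fingers are now at x=0.6247, so the key has shifted in the grip. Comparing the in-hand key's edges between w6 and w7.

Run:
```python
from h import *
from bench import arm
for n in('w6','w7'):
    d=dict(np.load(f'pics/{n}.npz'));px=d['pixels'];O=d['orientation'];p=d['ee_pos']
    print(n,'B@321',px[270:372,320:323,2].mean(1).astype(int).tolist())
    m=mask(px,(105,100,25),(132,255,255))
    print([(r,tuple(np.nonzero(m[r,295:350])[0][[0,-1]]+295)) for r in range(284,372,8) if m[r,295:350].any()])
def pr(d,x,y,z): return wproj(d,d,d['ee_pos']+d['orientation']@(np.array([x,y,-(z-7.7)])/1e3))
d=dict(np.load('pics/w7.npz'))
for off in (0,-3,-6):
  for zz in(0,6):
    print(off,zz,'headbot(r3)',pr(d,13+off,0,4+zz)[1].round(1),'topf',pr(d,12+off,0,36+zz)[1].round(1),'topb',pr(d,-12+off,0,36+zz)[1].round(1),'width bot',(pr(d,14+off,5,10+zz)[0]-pr(d,14+off,-5,10+zz)[0]).round(1),'width top',(pr(d,14+off,5,34+zz)[0]-pr(d,14+off,-5,34+zz)[0]).round(1))
```

```text
w6 B@321 [88, 78, 62, 50, 48, 51, 60, 77, 84, 85, 85, 84, 83, 85, 90, 92, 93, 97, 98, 98, 97, 96, 94, 93, 92, 92, 92, 93, 92, 93, 93, 93, 93, 93, 93, 93, 94, 94, 94, 95, 97, 100, 102, 105, 108, 110, 113, 113, 113, 114, 114, 114, 115, 115, 115, 115, 115, 115, 116, 115, 115, 115, 115, 115, 114, 114, 115, 115, 114, 115, 114, 114, 115, 114, 115, 115, 115, 114, 114, 114, 114, 114, 114, 114, 114, 114, 114, 114, 114, 113, 113, 114, 113, 113, 113, 113, 113, 112, 113, 110, 107, 104]
[(284, (np.int64(306), np.int64(339))), (292, (np.int64(311), np.int64(332))), (300, (np.int64(311), np.int64(333))), (308, (np.int64(310), np.int64(333))), (316, (np.int64(310), np.int64(334))), (324, (np.int64(309), np.int64(334))), (332, (np.int64(310), np.int64(334))), (340, (np.int64(310), np.int64(334))), (348, (np.int64(310), np.int64(333))), (356, (np.int64(310), np.int64(333))), (364, (np.int64(310), np.int64(332)))]
w7 B@321 [113, 111, 104, 88, 81, 84, 90, 103, 108, 109, 107, 106, 105, 106, 106, 106, 105, 105, 99, 83, 65, 60, 69, 81, 86, 88, 89, 88, 88, 88, 88, 89, 89, 89, 89, 89, 90, 90, 89, 90, 91, 94,
[... 438 characters left out ...]
, np.int64(334))), (324, (np.int64(309), np.int64(334))), (332, (np.int64(309), np.int64(334))), (340, (np.int64(309), np.int64(334))), (348, (np.int64(310), np.int64(334))), (356, (np.int64(309), np.int64(334))), (364, (np.int64(310), np.int64(334)))]
0 0 headbot(r3) 273.2 topf 310.7 topb 366.7 width bot 24.6 width top 28.8
0 6 headbot(r3) 278.7 topf 319.2 topb 376.4 width bot 25.5 width top 30.1
-3 0 headbot(r3) 279.7 topf 318.3 topb 372.9 width bot 24.4 width top 28.6
-3 6 headbot(r3) 285.4 topf 327.0 topb 382.7 width bot 25.4 width top 29.8
-6 0 headbot(r3) 286.1 topf 325.7 topb 379.0 width bot 24.2 width top 28.3
-6 6 headbot(r3) 292.0 topf 334.6 topb 388.9 width bot 25.2 width top 29.5
```

The key rotated about 5.5° in the pads: its head bottom moved 9 px while its top edge barely moved. The tip is about 18 mm deep. I'll loosen the grip so the key can straighten in the slot under the arm's own pull.

Request:
{"op": "drive_tool", "data": {
  "increments": [
    {"dx": 0,"dy": 0,"dz": 0,"ax": 0,"ay": 0,"az": 0},
    {"dx": 0,"dy": 0,"dz": 0,"ax": 0,"ay": 0,"az": 0},
    {"dx": 0,"dy": 0,"dz": 0,"ax": 0,"ay": 0,"az": 0}
  ],
  "grip_force": 20
}}

```text
clock: 15.3
ee_pos: [0.6247, 0.2192, 0.0936]
orientation: [[-1.0, -0.019, -0.017], [-0.019, 1.0, -0.002], [0.017, -0.002, -1.0]]
contact_force: [-11.1, -0.4, -1.5]
gripper_width: 0.0085
gripper_force: 81.8
```

```bash
python3 st.py
```

```text
15.3 p [0.6247 0.2192 0.0936] psi -178.9 z [-0.0167 -0.0019 -0.9999] F [-11.1  -0.4  -1.5] M [-0.032  2.272  0.017] w 0.0085 81.8
```

Request:
{"op": "drive_tool", "data": {
  "increments": [
    {"dx": 0,"dy": 0,"dz": 0,"ax": 0,"ay": 0,"az": 0},
    {"dx": 0,"dy": 0,"dz": 0,"ax": 0,"ay": 0,"az": 0}
  ],
  "hand": 0.0035,
  "grip_force": 20
}}

```text
clock: 15.55
ee_pos: [0.6247, 0.2192, 0.0936]
orientation: [[-1.0, -0.018, -0.017], [-0.018, 1.0, -0.002], [0.017, -0.002, -1.0]]
contact_force: [-11.1, -1.4, -1.6]
gripper_width: 0.0089
gripper_force: 81.8
```

```bash
python3 st.py
```

```text
15.55 p [0.6247 0.2192 0.0936] psi -178.9 z [-0.0167 -0.0019 -0.9999] F [-11.1  -1.4  -1.6] M [-0.004  2.244 -0.042] w 0.0089 81.8
```

The grip does not slacken without opening. The key is held about 18 mm deep in the slot, so I'll open slightly, let the arm relax, look, and regrip.

Request:
{"op": "drive_tool", "data": {
  "increments": [
    {"dx": 0,"dy": 0,"dz": 0,"ax": 0,"ay": 0,"az": 0},
    {"dx": 0,"dy": 0,"dz": 0,"ax": 0,"ay": 0,"az": 0},
    {"dx": 0,"dy": 0,"dz": 0,"ax": 0,"ay": 0,"az": 0}
  ],
  "hand": 0.03,
  "grip_force": 30
}}

```text
clock: 15.92
ee_pos: [0.6318, 0.2192, 0.0976]
orientation: [[-1.0, -0.017, 0.002], [-0.017, 1.0, 0.0], [-0.002, 0.0, -1.0]]
contact_force: [0.0, -0.6, 0.3]
gripper_width: 0.0301
gripper_force: 0.0
```

```bash
python3 st.py
python3 - <<'E'
from h import *
from bench import get_image
s,im=look('w8');px=im['pixels'];sd=get_image('side');np.savez('pics/side8.npz',**sd)
print('B@321',px[270:372,320:323,2].mean(1).astype(int).tolist())
m=mask(px,(105,100,25),(132,255,255))
print([(r,tuple(np.nonzero(m[r,295:350])[0][[0,-1]]+295)) for r in range(284,372,8) if m[r,295:350].any()])
a=cv2.resize(px[210:390,235:415,::-1],(510,510),interpolation=cv2.INTER_CUBIC)
b=cv2.resize(sd['pixels'][142:194,318:347,::-1],(285,510),interpolation=cv2.INTER_CUBIC)
cv2.imwrite('pics/v8.png',np.hstack([a,b]))
E
```

```text
15.93 p [0.6318 0.2192 0.0976] psi -179.0 z [ 1.9e-03  3.0e-04 -1.0e+00] F [ 0.  -0.6  0.3] M [-0.011 -0.019 -0.014] w 0.0301 0.0
B@321 [92, 92, 93, 94, 94, 94, 94, 95, 99, 105, 112, 118, 124, 129, 131, 133, 135, 137, 139, 140, 141, 143, 144, 145, 145, 144, 144, 144, 144, 144, 144, 144, 144, 143, 144, 140, 130, 122, 119, 119, 119, 119, 119, 119, 119, 120, 120, 119, 119, 119, 119, 119, 119, 119, 119, 119, 119, 119, 119, 119, 119, 119, 119, 118, 118, 118, 118, 118, 119, 119, 118, 116, 114, 111, 108, 108, 113, 119, 121, 121, 122, 122, 123, 122, 122, 122, 123, 122, 123, 123, 123, 123, 124, 123, 123, 124, 122, 123, 123, 122, 121, 122]
[(284, (np.int64(295), np.int64(349))), (292, (np.int64(295), np.int64(349))), (300, (np.int64(295), np.int64(349))), (308, (np.int64(297), np.int64(344))), (316, (np.int64(311), np.int64(334))), (324, (np.int64(311), np.int64(334))), (332, (np.int64(311), np.int64(334))), (340, (np.int64(313), np.int64(332)))]
```

View pics/v8.png

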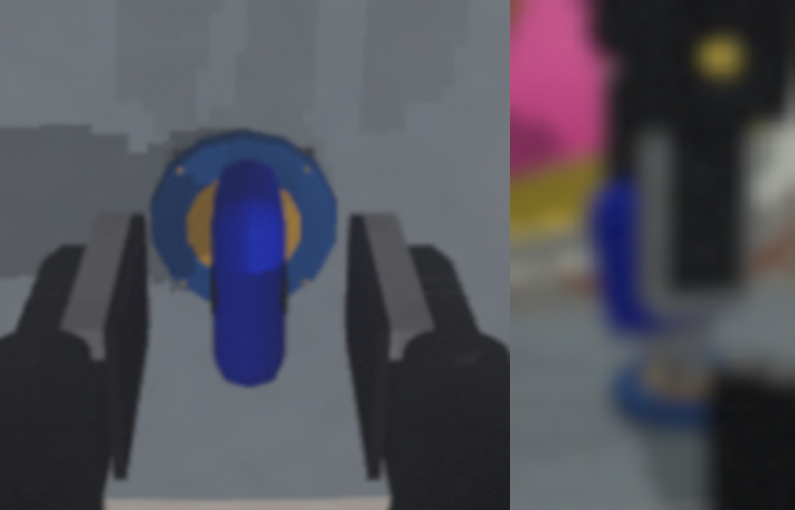

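The key stands in the slot, leaning about 6° with its head toward the robot (side crop: head left edge from (595,190) to (612,320)). It is centred between the open fingers. I'll tilt the tool 6° to match, regrip, then straighten it about the mouth.

Request:
{"op": "drive_tool", "data": {
  "increments": [
    {"dx": 0,"dy": 0,"dz": 0.0015,"ax": 0,"ay": -3,"az": 0},
    {"dx": 0,"dy": 0,"dz": 0.0015,"ax": 0,"ay": -3,"az": 0},
    {"dx": 0,"dy": 0,"dz": 0,"ax": 0,"ay": 0,"az": 0}
  ]
}}

```text
clock: 16.4
ee_pos: [0.6305, 0.2193, 0.0939]
orientation: [[-0.994, -0.018, 0.104], [-0.018, 1.0, 0.002], [-0.104, -0.0, -0.995]]
contact_force: [0.4, 0.1, 0.3]
gripper_width: 0.03
gripper_force: 0.0
```

Request:
{"op": "drive_tool", "data": {
  "increments": [
    {"dx": 0,"dy": 0,"dz": 0,"ax": 0,"ay": 0,"az": 0},
    {"dx": 0,"dy": 0,"dz": 0,"ax": 0,"ay": 0,"az": 0},
    {"dx": 0,"dy": 0,"dz": 0,"ax": 0,"ay": 0,"az": 0},
    {"dx": 0,"dy": 0,"dz": 0,"ax": 0,"ay": 0,"az": 0}
  ],
  "hand": 0.003,
  "grip_force": 60
}}

```text
clock: 16.9
ee_pos: [0.6316, 0.2192, 0.0941]
orientation: [[-0.994, -0.017, 0.105], [-0.017, 1.0, 0.002], [-0.105, 0.0, -0.994]]
contact_force: [-0.8, 0.3, 1.6]
gripper_width: 0.0087
gripper_force: 61.5
```

```bash
python3 st.py
```

```text
16.9 p [0.6316 0.2192 0.0941] psi -179.0 z [ 0.1052  0.0019 -0.9944] F [-0.8  0.3  1.6] M [-0.027  0.074 -0.015] w 0.0087 61.5
```

Request:
{"op": "drive_tool", "data": {
  "increments": [
    {"dx": -0.0006,"dy": 0,"dz": 0,"ax": 0,"ay": 2,"az": 0},
    {"dx": -0.0006,"dy": 0,"dz": 0,"ax": 0,"ay": 2,"az": 0},
    {"dx": -0.0006,"dy": 0,"dz": 0,"ax": 0,"ay": 2,"az": 0},
    {"dx": 0,"dy": 0,"dz": 0,"ax": 0,"ay": 0,"az": 0}
  ]
}}

```text
clock: 17.4
ee_pos: [0.6343, 0.2193, 0.0942]
orientation: [[-1.0, -0.017, 0.003], [-0.017, 1.0, 0.0], [-0.003, 0.0, -1.0]]
contact_force: [2.3, 0.3, 1.9]
gripper_width: 0.0092
gripper_force: 61.6
```

```bash
python3 st.py
```

```text
17.4 p [0.6343 0.2193 0.0942] psi -179.0 z [ 2.6e-03  4.0e-04 -1.0e+00] F [2.3 0.3 1.9] M [ 0.165 -0.398 -0.017] w 0.0092 61.6
```

Upright now with low force, and the TCP is right over the keyhole. Pressing down with small rocking.

Request:
{"op": "drive_tool", "data": {
  "increments": [
    {"dx": -0.0009,"dy": 0,"dz": 0.0015,"ax": 0,"ay": 3,"az": 0},
    {"dx": 0.0009,"dy": 0,"dz": 0.0015,"ax": 0,"ay": -3,"az": 0},
    {"dx": 0.0008,"dy": 0,"dz": 0.001,"ax": 0,"ay": -3,"az": 0},
    {"dx": -0.0008,"dy": 0,"dz": 0.001,"ax": 0,"ay": 3,"az": 0},
    {"dx": 0,"dy": 0,"dz": 0,"ax": 0,"ay": 0,"az": 0}
  ]
}}

```text
clock: 18.02
ee_pos: [0.6347, 0.2193, 0.0907]
orientation: [[-1.0, -0.017, 0.005], [-0.017, 1.0, 0.001], [-0.005, 0.001, -1.0]]
contact_force: [3.0, -0.1, 4.2]
gripper_width: 0.009
gripper_force: 62.0
```

```bash
python3 st.py
```

```text
18.02 p [0.6347 0.2193 0.0907] psi -179.0 z [ 5.2e-03  7.0e-04 -1.0e+00] F [ 3.  -0.1  4.2] M [-0.121 -0.722  0.078] w 0.009 62.0
```

Request:
{"op": "drive_tool", "data": {
  "increments": [
    {"dx": -0.0015,"dy": 0,"dz": 0.0015,"ax": 0,"ay": 3,"az": 0},
    {"dx": 0.0007,"dy": 0,"dz": 0.0015,"ax": 0,"ay": -3,"az": 0},
    {"dx": 0.0007,"dy": 0,"dz": 0.0015,"ax": 0,"ay": -3,"az": 0},
    {"dx": -0.0007,"dy": 0,"dz": 0.0015,"ax": 0,"ay": 3,"az": 0},
    {"dx": 0,"dy": 0,"dz": 0,"ax": 0,"ay": 0,"az": 0}
  ]
}}

```text
clock: 18.65
ee_pos: [0.6349, 0.2194, 0.0871]
orientation: [[-1.0, -0.017, 0.005], [-0.017, 1.0, 0.001], [-0.005, 0.001, -1.0]]
contact_force: [-1.6, -2.0, 13.7]
gripper_width: 0.009
gripper_force: 63.3
```

```bash
python3 st.py
```

```text
18.65 p [0.6349 0.2194 0.0871] psi -179.0 z [ 4.7e-03  7.0e-04 -1.0e+00] F [-1.6 -2.  13.7] M [-0.159  0.328  0.002] w 0.009 63.3
```

Request:
{"op": "drive_tool", "data": {
  "increments": [
    {"dx": -0.0005,"dy": 0,"dz": 0.001,"ax": 0,"ay": 3,"az": 0},
    {"dx": 0.0005,"dy": 0,"dz": 0.001,"ax": 0,"ay": -3,"az": 0},
    {"dx": 0.0005,"dy": 0,"dz": 0.001,"ax": 0,"ay": -3,"az": 0},
    {"dx": -0.0005,"dy": 0,"dz": 0,"ax": 0,"ay": 3,"az": 0},
    {"dx": 0,"dy": 0,"dz": 0,"ax": 0,"ay": 0,"az": 0}
  ]
}}

```text
clock: 19.27
ee_pos: [0.6354, 0.2195, 0.0868]
orientation: [[-1.0, -0.017, 0.007], [-0.017, 1.0, 0.001], [-0.007, 0.001, -1.0]]
contact_force: [-2.2, -2.4, 19.8]
gripper_width: 0.0086
gripper_force: 64.6
```

```bash
python3 st.py
python3 - <<'E'
from h import *
from bench import get_image
s,im=look('w9');px=im['pixels'];sd=get_image('side');np.savez('pics/side9.npz',**sd)
a=cv2.resize(px[230:360,255:385,::-1],(510,510),interpolation=cv2.INTER_CUBIC)
b=cv2.resize(sd['pixels'][142:194,318:347,::-1],(285,510),interpolation=cv2.INTER_CUBIC)
cv2.imwrite('pics/v9.png',np.hstack([a,b]))
E
```

```text
19.27 p [0.6354 0.2195 0.0868] psi -179.0 z [ 0.0071  0.0011 -1.    ] F [-2.2 -2.4 19.8] M [-0.347  0.76   0.029] w 0.0086 64.6
```

View pics/v9.png

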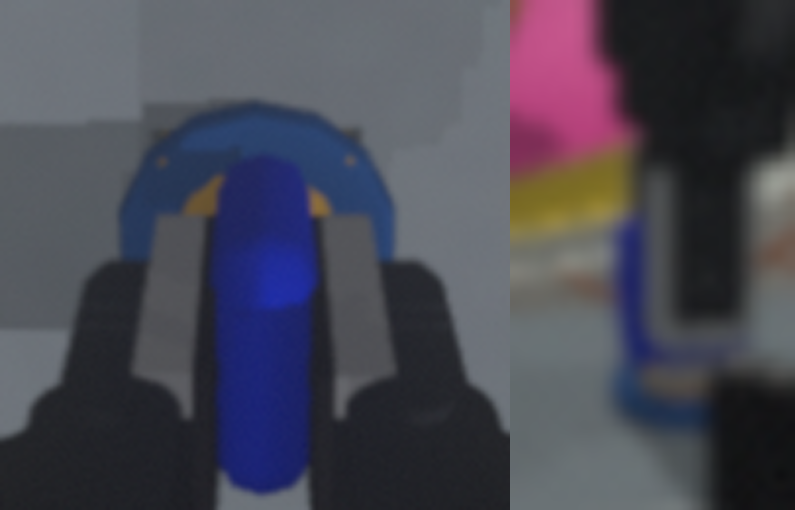

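The key head is upright and centred. In the side view its head bottom almost meets the brass, and 3 mm more push moved it only 0.3 mm. One numeric check that the shoulder is home.

Run:
```python
from h import *
d=dict(np.load('pics/side9.npz'));R=d['R'];t=d['t']
def pj(X): q=R@np.array(X)+t;return np.round([d['fx']*q[0]/q[2]+d['cx'],d['fy']*q[1]/q[2]+d['cy']],1)
for h in(0,3,6): print('lift',h,'head bottom front',pj([.626,.2145,.080+h/1e3]),'head top',pj([.626,.2145,.112+h/1e3]))
px=d['pixels']
for u in(330,331,332): print(u,[tuple(px[v,u]) for v in range(160,184)])
w=dict(np.load('pics/w9.npz'));O=w['orientation'];p=w['ee_pos']
for h in(0,3,6):
    f=lambda x,z:wproj(w,w,[.635+x/1e3,.2193,.076+(z+h)/1e3])[1].round(1)
    print('wrist lift',h,'bottom front',f(-13,4),'top back',f(13,36))
```

```text
lift 0 head bottom front [332.7 179.3] head top [332.8 164. ]
lift 3 head bottom front [332.7 177.9] head top [332.8 162.6]
lift 6 head bottom front [332.7 176.5] head top [332.9 161.1]
330 [(np.uint8(80), np.uint8(75), np.uint8(52)), (np.uint8(83), np.uint8(77), np.uint8(52)), (np.uint8(85), np.uint8(79), np.uint8(59)), (np.uint8(81), np.uint8(77), np.uint8(78)), (np.uint8(66), np.uint8(65), np.uint8(98)), (np.uint8(47), np.uint8(50), np.uint8(105)), (np.uint8(37), np.uint8(43), np.uint8(104)), (np.uint8(36), np.uint8(41), np.uint8(101)), (np.uint8(36), np.uint8(42), np.uint8(100)), (np.uint8(34), np.uint8(40), np.uint8(99)), (np.uint8(33), np.uint8(38), np.uint8(98)), (np.uint8(33), np.uint8(38), np.uint8(97)), (np.uint8(35), np.uint8(40), np.uint8(97)), (np.uint8(35), np.uint8(41), np.uint8(96)), (np.uint8(37), np.uint8(43), np.uint8(97)), (np.uint8(36), np.uint8(42), np.uint8(98)), (np.uint8(38), np.uint8(45), np.uint8(100)), (np.uint8(40), np.uint8(48), np.uint8(99)), (np.uint8(44), np.uint8(53), np.uint8(97)), (np.uint8(47), np.uint8(59), np.uint8(93)), (np.uint8(48), np.uint8(
[... 1714 characters left out ...]
), np.uint8(75), np.uint8(90)), (np.uint8(72), np.uint8(75), np.uint8(88)), (np.uint8(72), np.uint8(75), np.uint8(87)), (np.uint8(71), np.uint8(74), np.uint8(86)), (np.uint8(69), np.uint8(72), np.uint8(89)), (np.uint8(61), np.uint8(64), np.uint8(93)), (np.uint8(47), np.uint8(51), np.uint8(93)), (np.uint8(48), np.uint8(50), np.uint8(89)), (np.uint8(66), np.uint8(64), np.uint8(80)), (np.uint8(75), np.uint8(73), np.uint8(74)), (np.uint8(67), np.uint8(67), np.uint8(71)), (np.uint8(48), np.uint8(56), np.uint8(72)), (np.uint8(34), np.uint8(50), np.uint8(76))]
wrist lift 0 bottom front 269.6 top back 363.4
wrist lift 3 bottom front 272.2 top back 368.0
wrist lift 6 bottom front 275.0 top back 372.9
```

Head top and bottom rows match zero lift in both cameras, so the key is home. Easing the downward push a little and turning clockwise.

Request:
{"op": "drive_tool", "data": {
  "increments": [
    {"dx": 0,"dy": 0,"dz": -0.002,"ax": 0,"ay": 0,"az": 4},
    {"dx": 0,"dy": 0,"dz": 0,"ax": 0,"ay": 0,"az": 7},
    {"dx": 0,"dy": 0,"dz": 0,"ax": 0,"ay": 0,"az": 8},
    {"dx": 0,"dy": 0,"dz": 0,"ax": 0,"ay": 0,"az": 8},
    {"dx": 0,"dy": 0,"dz": 0,"ax": 0,"ay": 0,"az": 8}
  ]
}}

```text
clock: 20.0
ee_pos: [0.6353, 0.2187, 0.087]
orientation: [[-0.826, 0.563, 0.007], [0.563, 0.826, -0.001], [-0.006, 0.003, -1.0]]
contact_force: [-1.0, -3.0, 14.0]
gripper_width: 0.0089
gripper_force: 63.7
```

```bash
python3 st.py
```

```text
20.0 p [0.6353 0.2187 0.087 ] psi 145.7 z [ 7.e-03 -5.e-04 -1.e+00] F [-1. -3. 14.] M [-0.553  0.142  0.1  ] w 0.0089 63.7
```

Request:
{"op": "drive_tool", "data": {
  "increments": [
    {"dx": 0,"dy": 0,"dz": 0,"ax": 0,"ay": 0,"az": 8},
    {"dx": 0,"dy": 0,"dz": 0,"ax": 0,"ay": 0,"az": 8},
    {"dx": 0,"dy": 0,"dz": 0,"ax": 0,"ay": 0,"az": 8},
    {"dx": 0,"dy": 0,"dz": 0,"ax": 0,"ay": 0,"az": 8},
    {"dx": 0,"dy": 0,"dz": 0,"ax": 0,"ay": 0,"az": 8},
    {"dx": 0,"dy": 0,"dz": 0,"ax": 0,"ay": 0,"az": 8},
    {"dx": 0,"dy": 0,"dz": 0,"ax": 0,"ay": 0,"az": 0}
  ]
}}

```text
clock: 20.88
ee_pos: [0.6351, 0.2185, 0.087]
orientation: [[-0.138, 0.99, 0.006], [0.99, 0.138, -0.001], [-0.002, 0.006, -1.0]]
contact_force: [-2.3, -2.6, 14.1]
gripper_width: 0.0086
gripper_force: 63.8
```

```bash
python3 st.py
```

```text
20.88 p [0.6351 0.2185 0.087 ] psi 97.9 z [ 0.0065 -0.001  -1.    ] F [-2.3 -2.6 14.1] M [-0.598  0.312  0.042] w 0.0086 63.8
```

Request:
{"op": "drive_tool", "data": {
  "increments": [
    {"dx": 0,"dy": 0,"dz": 0,"ax": 0,"ay": 0,"az": 6},
    {"dx": 0,"dy": 0,"dz": 0,"ax": 0,"ay": 0,"az": 6},
    {"dx": 0,"dy": 0,"dz": 0,"ax": 0,"ay": 0,"az": 5},
    {"dx": 0,"dy": 0,"dz": 0,"ax": 0,"ay": 0,"az": 0}
  ]
}}

```text
clock: 21.38
ee_pos: [0.635, 0.2185, 0.087]
orientation: [[0.157, 0.988, 0.006], [0.988, -0.157, -0.001], [-0.0, 0.006, -1.0]]
contact_force: [-1.5, -3.1, 15.1]
gripper_width: 0.0086
gripper_force: 63.8
```

```bash
python3 st.py
```

```text
21.38 p [0.635  0.2185 0.087 ] psi 81.0 z [ 0.0062 -0.0011 -1.    ] F [-1.5 -3.1 15.1] M [-0.646  0.303  0.034] w 0.0086 63.8
```

Request:
{"op": "drive_tool", "data": {
  "increments": [
    {"dx": 0,"dy": 0,"dz": 0,"ax": 0,"ay": 0,"az": 3},
    {"dx": 0,"dy": 0,"dz": 0,"ax": 0,"ay": 0,"az": 2},
    {"dx": 0,"dy": 0,"dz": 0,"ax": 0,"ay": 0,"az": 0}
  ]
}}

```text
clock: 21.75
ee_pos: [0.635, 0.2186, 0.0869]
orientation: [[0.242, 0.97, 0.006], [0.97, -0.242, -0.001], [0.001, 0.006, -1.0]]
contact_force: [-1.1, -3.1, 14.3]
gripper_width: 0.0091
gripper_force: 63.8
```

```bash
python3 st.py
```

```text
21.75 p [0.635  0.2186 0.0869] psi 76.0 z [ 6.3e-03 -9.0e-04 -1.0e+00] F [-1.1 -3.1 14.3] M [-0.603  0.198  0.2  ] w 0.0091 63.8
```

Request:
{"op": "drive_tool", "data": {
  "increments": [
    {"dx": 0,"dy": 0,"dz": 0,"ax": 0,"ay": 0,"az": 2},
    {"dx": 0,"dy": 0,"dz": 0,"ax": 0,"ay": 0,"az": 0},
    {"dx": 0,"dy": 0,"dz": 0,"ax": 0,"ay": 0,"az": 0}
  ]
}}

```text
clock: 22.12
ee_pos: [0.635, 0.2186, 0.087]
orientation: [[0.275, 0.961, 0.006], [0.961, -0.275, -0.001], [0.001, 0.006, -1.0]]
contact_force: [-1.9, -3.6, 15.6]
gripper_width: 0.009
gripper_force: 63.8
```

```bash
python3 st.py
python3 - <<'E'
from h import *
from bench import get_image
s,im=look('w10');px=im['pixels'];t=get_image('top')
a=cv2.resize(px[210:390,235:415,::-1],(510,510),interpolation=cv2.INTER_CUBIC)
b=cv2.resize(t['pixels'][155:245,110:160,::-1],(283,510),interpolation=cv2.INTER_CUBIC)
cv2.imwrite('pics/v10.png',np.hstack([a,b]))
E
```

```text
22.12 p [0.635  0.2186 0.087 ] psi 74.0 z [ 6.4e-03 -9.0e-04 -1.0e+00] F [-1.9 -3.6 15.6] M [-0.494  0.238  0.222] w 0.009 63.8
```

View pics/v10.png

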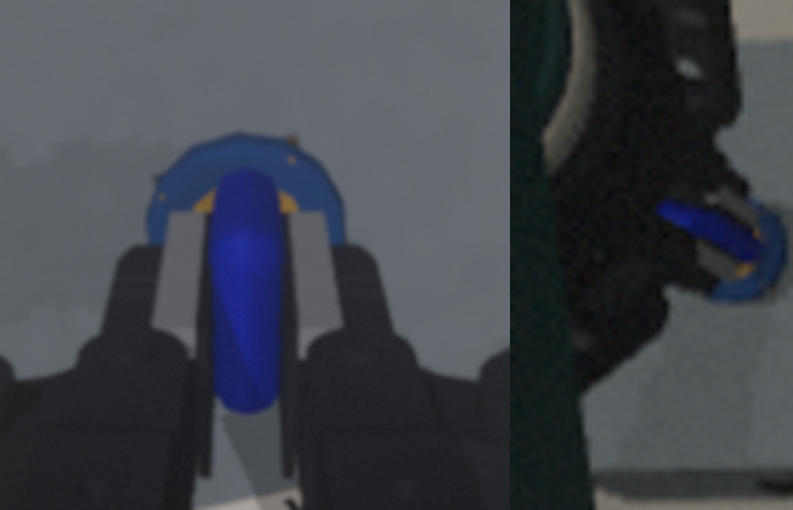

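The key has turned 107° with the tool, sits square in the pads at home height (z unchanged), and presses on the stop at about 0.2 N m. Handing in.

```bash
python3 -c "
from bench import workorder
print(workorder.sign_off())"
```

```text
the job is handed in; nothing more can be done
None
```

The job is handed in, with no verdict returned: the dial is at its anticlockwise stop, and the blue key is home, gripped and held turned past a quarter turn clockwise against its end stop.

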